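Clear the catch tray into the organiser and close its lid

ROBOT

A 7-joint arm with a two-finger parallel gripper is mounted at the origin on the work surface. World frame = base frame: x ahead of the robot, y to its left, z up, the work surface at z = 0. Lengths are in m, angles in rad, forces in N, time in s.
With the tool pointing down it reaches from about 0.425 to 0.95 m from the base axis. Payload 16.7 kg.
Tool frame: the origin (TCP) lies on the centre line of the jaws, within the pads' length; the fingertips stand 25 mm ahead of it and the grasp point (between the pads) lies 6 mm ahead of it; z points along the fingers, y is the direction in which the jaws open and shut (so a half turn about z gives the same grasp; the last joint's range is limited). The gripper opens to 94 mm and grips with 3 to 60 N. Pads are 16 mm wide; open, the fingers measure 119 mm over their backs; the gripper's body (75 mm by 177 mm) begins 78 mm behind the grasp point.
Start: joints at [-1.292, 0.426, 0.074, 1.606, -0.034, 1.111, -0.067], TCP at [0.28, 0.614, 0.201] pointing down, gripper open.
Joint ranges: [-2.85, 2.85], [-0.5, 2.14], [-1.23, 1.37], [0.21, 2.46], [-1.02, 4.16], [0.16, 2.05], [-2.73, 2.73]. Speed limits (rad/s): [1.89, 1.89, 2.39, 2.39, 3.01, 3.01, 3.01].

INTERFACE

Orientations are given as a unit quaternion [w, x, y, z].
In Python, from bench import bot gives the robot as it stands.
- The arm moves only by the tool arm_command, never from a script. Its argument "moves" is a list of rows, each a list of 5 numbers: the shift along the world's x, y, z in mm, then the turn about the world's z in degrees, then the closure, from -1 (fully open) to 1 (shut). A call has 1 to 20 rows; each row shifts and turns the commanded pose from where the row before left it; what a row does not reach is not made up. A row lasts 1/10 s, in which the tool goes at most 50 mm and 8.59 degrees, less where a joint would pass 70% of its speed; a pose out of reach is approached as far as the arm can. A call is refused whole if a number of a shift passes 50 or a number of a turn 8.59, either way. A call with a gripper value outside its range is refused whole. The fingers move at their own pace and stop on an object; "grip_force" is the grip in N (left out, the last holds). Time passes only in rows, so rows that do not move let the fingers close. It gives the time, the measured TCP pose, the force and the opening at its end, in the units of the state.
- bot.state(): the state, without advancing time (a new reading comes with each control period).
- bot.snapshot(name): name is "side" or "top" or "wrist"; returns (picture, depth): 420x560x3 uint8, red, green, blue; 420x560 float32, m along the optical axis (not along the pixel's ray), 0 where there is no reading.
- bot.calibration(name): a dict with "intrinsics" (3x3 intrinsics, pixels), "camera_from_world" (4x4, takes a point from world to camera coordinates); the wrist camera has in their place "hand_eye" (4x4, takes a point from camera to tool coordinates, whose origin is the TCP and whose axes are the flange's). Camera axes: x right, y up, looking along -z (the intrinsics and any distortion apply to the point x, -y, -z); pixel columns grow to the right and rows downward; lengths in m; the calibration is good to about 2 mm. A picture is of the moment at which its call begins: read the wrist's pose just before it. calibration takes no time and is no camera call.
- bot.job_done(): hands the job in, once; it reports no verdict.
The state is a dict: "time": time; "joints": joint angles; "qvel": joint speeds; "joint_torque": joint torques, N m; "tool_pos": TCP position; "eef_rot": TCP orientation; "wrist_force": force on the tool from outside, world axes, zero at the start; "moment": the same for the moment, N m; "grip_width": opening from 0.0 (shut) to 1.0 (fully open).
Only numpy, scipy, OpenCV 4.12 (cv2) and the standard library are available. Lean on these libraries where they do the work, as an engineer would, in place of code of your own. Each camera call takes 0.05 s, during which the arm holds its last target.

TASK

Collect the brass coupling and the round plastic cap from the catch tray under the waste pipe and put both in the open bay of the clear organiser box, lowering them in rather than dropping them from the top. Then slide the white lid along its guides, without lifting it off the box, until it drops fully home, flush in the recess over the bay, and let go. Leave the canister, hand brush, spanner and light switch as they are.

Things in the scene. Friction and masses are not known exactly. Their poses are not given: they have to be found in the camera images.
- tray: Fixed white plastic catch tray, 136 (x) x 310 (y) mm outside, rim 18 mm high, walls and floor 3 mm thick, on the 3 mm grey liner. Origin: centre of its underside. A fixed waste pipe crosses above it (see pipe), so the two fittings in it can only be reached with a tilted tool, about 35 degrees, the hand leaning to the tray's +x or -x side.
- pipe (a point): Middle of the axis of the fixed white waste pipe, 185 mm above the tray's underside and 12 mm to the tray's -x from its middle. Axes as the tray's. The pipe is 40 mm in diameter (collars and nuts up to 48), 440 mm long along y; two posts 22 x 16 mm at y = +-190 mm carry it.
- coupling: Loose brass pipe coupling, about 0.2 kg, lying in the tray about 60 mm from its middle along y, on either side: a flat-sided body 30 (x) x 34 (y) x 26 mm high with a 26 mm hexagon nut, 12 mm long, at each end; 54 mm long along its x. Origin: centre of its underside. Grip its body across y (34 mm).
- cap: Loose white plastic cap, about 0.05 kg, a plain upright cylinder 36 mm in diameter and 30 mm high with fine ribs and a grey disc on top, in the tray about 60 mm from its middle along y, on the side opposite the coupling. Origin: centre of its underside.
- coupling_center (a point): Centre of the coupling, 13 mm above its origin.
- cap_center (a point): Centre of the cap, 15 mm above its origin.
- organiser: Fixed clear acrylic organiser box on the liner, 254 (x) x 125 (y) x 81 mm high. Origin: on its underside; spans x = -150 to +104, y = +-62.5 mm. Open bay at +x; grey deck (fixed oddments below it), top at 75 mm, over x = -150 to -32 mm. The side walls (4 mm thick, 117 mm apart) rise to 81 mm and guide the lid, as does the end wall at x = +100 mm; the -x end of the deck has no wall.
- bay (a point): Centre of the bay's floor, 4 mm above the organiser's underside; axes as the organiser's. The bay is 118 (x) x 105 (y) mm inside and 66 mm deep up to the ledge that carries the lid.
- recess (a point): Centre of the lid's recess, at the height of its ledge (70 mm above the organiser's underside, 5 mm below the deck); axes as the organiser's. The recess is 132 (x) x 117 (y) mm around the mouth of the bay; its ledge is 6 to 8 mm wide.
- lid: Loose white plastic plate 128 (x) x 114 (y) x 5 mm, 0.11 kg, with an upright round knob 22 mm in diameter, 24 mm high, on its middle. Origin: centre of its underside. Starts on the deck between the guides, about 140 mm from the recess; slides to the organiser's +x until it falls 5 mm onto the ledge, top level with the deck. Home: origin within 3 mm of point recess.
- canister: Closed white ceramic canister, 96 mm in diameter, 118 mm high, standing beyond the work. Origin: centre of its underside. A bystander.
- brush: Yellow plastic hand brush, 270 mm long, black bristles down, lying on the liner beyond the work. Origin: on its underside, near its middle. A bystander.
- spanner: Steel spanner 180 mm long lying on the liner beyond the work. Origin: on its underside, near its middle. A bystander.
- switch (a joint): Small black toggle switch of the cupboard light, far side of the liner; 0 as it stands (rad). A bystander.

How it is judged:
On the way, in this order (a step that is already met when the one before it is completed fails the run):
1. coupling and cap both lie in the bay, let go (x of coupling_center in the frame of bay between -0.059 and 0.059 m and y of coupling_center in the frame of bay between -0.0525 and 0.0525 m and z of coupling_center in the frame of bay between 0 and 0.055 m and x of cap_center in the frame of bay between -0.059 and 0.059 m and y of cap_center in the frame of bay between -0.0525 and 0.0525 m and z of cap_center in the frame of bay between 0 and 0.055 m and contact force between each of coupling, cap and the fingers below 0.1 N), for 0.2 s.
2. the lid has dropped home in its recess (horizontal distance between lid and recess below 0.005 m and z of lid in the frame of recess below 0.002 m and angle between lid's own z axis and vertical below 0.02 rad), for 0.2 s.
At the end, for the whole second after the job is handed in: Coupling and cap lie at rest inside the bay (centres between its walls and less than 55 mm above its floor); the lid lies at rest in the recess, its centre within 5 mm of the recess centre, less than 2 mm above the ledge and level within 0.02 rad (all of step 2 and x of coupling_center in the frame of bay between -0.059 and 0.059 m and y of coupling_center in the frame of bay between -0.0525 and 0.0525 m and z of coupling_center in the frame of bay between 0 and 0.055 m and x of cap_center in the frame of bay between -0.059 and 0.059 m and y of cap_center in the frame of bay between -0.0525 and 0.0525 m and z of cap_center in the frame of bay between 0 and 0.055 m and linear speed of each of coupling, cap, lid below 0.03 m/s); the robot touches nothing.
It fails at once if a fitting is dropped into the bay (falls faster than 0.9 m/s, about 4 cm of free fall) ((x of coupling_center in the frame of bay between -0.059 and 0.059 m and y of coupling_center in the frame of bay between -0.0525 and 0.0525 m and contact force between coupling and the fingers below 0.1 N and linear speed of coupling above 0.9 m/s) or (x of cap_center in the frame of bay between -0.059 and 0.059 m and y of cap_center in the frame of bay between -0.0525 and 0.0525 m and contact force between cap and the fingers below 0.1 N and linear speed of cap above 0.9 m/s)).
It fails at once if the lid is lifted off the box (more than 15 mm above the deck) (z of lid in the frame of recess above 0.02 m).
It fails at once if canister, brush or spanner moved more than 20 mm, or the switch moved (distance of any of canister, brush, spanner from where it was at the start of the episode above 0.02 m or value of joint switch above 0.3 rad).
It also fails if it takes over 72 s, if anything falls off the work surface, if the arm or the gripper's body presses on something with over 40 N, if the wrist force passes 120 N, or if a joint passes its speed limit or range.

## Working session

There is one attempt and no reset: what is moved stays moved. The work goes in short steps, Python scripts to look and compute and a tool call to move; the robot and the scene stay as the last step left them, time stands still between calls to the robot, and variables do not carry over. Pictures are saved under pics/ and viewed, and the job is handed in when it is done.

Besides the shell and the picture viewer there is one more tool, called after ">>>" as name([rows], argument=value, ...), one row to a line, values as JSON. arm_command: Moves the arm, as the interface text tells. Its arguments: {"type":"object","properties":{"moves":{"type":"array"},"grip_force":{"type":"number"}},"required":["moves"]}

```bash
ls -la; mkdir -p pics; python3 - <<'E'
from bench import bot
import cv2,numpy as np
print(bot.state())
for n in ["side","top","wrist"]:
    p,d=bot.snapshot(n); cv2.imwrite(f"pics/{n}0.png",p[:,:,::-1]); np.save(f"pics/{n}0.npy",d); print(n,bot.calibration(n))
E
```

```text
total 12
drwxr-xr-x  3 agent agent 4096 Dec  7 01:51 .
drwxr-xr-x 23 root  root  4096 Dec  7 01:51 ..
drwxr-xr-x  2 agent agent 4096 Dec  7 01:51 pics
{'time': 0.0, 'joints': array([-1.29251747,  0.42672551,  0.07381865,  1.60663278, -0.03408993,
        1.11080084, -0.06714822]), 'qvel': array([-0.00131136, -0.00072065,  0.00066998, -0.00070702,  0.00051776,
       -0.00053918, -0.00056743]), 'joint_torque': array([-1.54148776e-03, -9.35824871e+01,  3.66509534e+00, -4.54195976e+01,
       -4.90179949e-02,  1.99799862e-02,  1.14339705e-04]), 'tool_pos': array([0.27984698, 0.61374767, 0.20006762]), 'eef_rot': array([-9.34139248e-05,  2.12285135e-01,  9.77207549e-01, -6.47368528e-04]), 'wrist_force': array([-0.31273058,  1.46973924,  0.38650897]), 'moment': array([0.00334843, 0.00472322, 0.07360363]), 'grip_width': 1.0019869978185476}
side {'intrinsics': array([[398.10679791,   0.        , 284.0753981 ],
       [  0.        , 398.10679791, 204.28356267],
       [  0.        ,   0.        ,   1.        ]]), 'camera_from_world': array([[-0.98430733,  0.17632121, -0.00706519,  0.60490322]
[... 457 characters left out ...]
86447,  0.00372223,  0.20447615, -0.63228688],
       [-0.20449003,  0.003833  ,  0.97886114, -1.13788088],
       [ 0.        ,  0.        ,  0.        ,  1.        ]])}
wrist {'intrinsics': array([[357.18006278,   0.        , 283.19401658],
       [  0.        , 357.18006278, 207.61002003],
       [  0.        ,   0.        ,   1.        ]]), 'hand_eye': array([[-1.43117536e-04,  9.60145843e-01,  2.79499445e-01,
         8.16637580e-02],
       [ 9.99999686e-01,  3.55150400e-04, -7.07975252e-04,
        -4.39429752e-04],
       [-7.79023835e-04,  2.79499256e-01, -9.60145593e-01,
        -1.83980160e-01],
       [ 0.00000000e+00,  0.00000000e+00,  0.00000000e+00,
         1.00000000e+00]])}
```

View pics/side0.png

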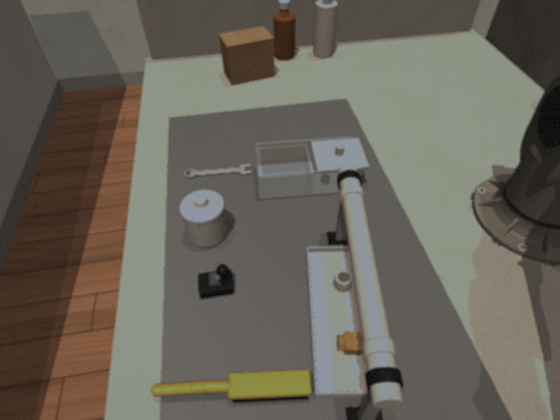

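View pics/top0.png

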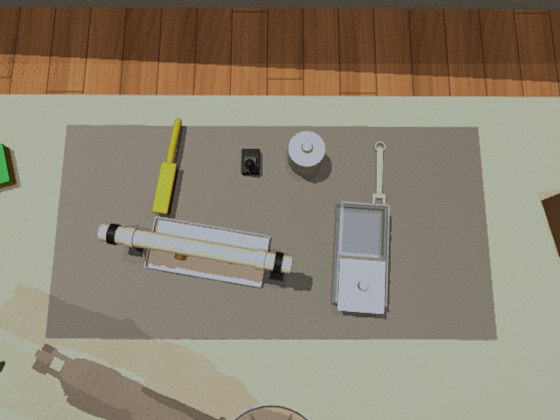

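View pics/wrist0.png

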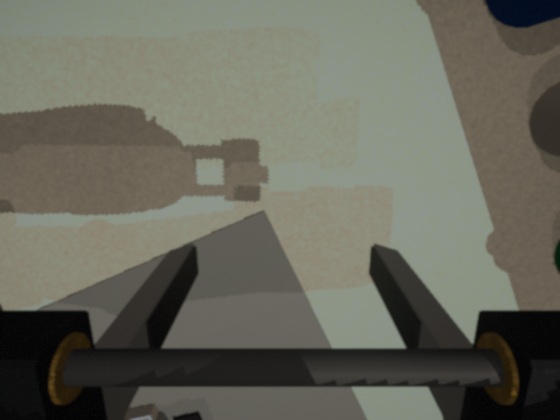

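```bash
cat > h.py <<'E'
from bench import bot
import cv2,numpy as np
from scipy.spatial.transform import Rotation as R
def rot(q): return R.from_quat([q[1],q[2],q[3],q[0]])
def cloud(d,cal,T=None):
    K=cal['intrinsics']; v,u=np.mgrid[:d.shape[0],:d.shape[1]]
    x=(u-K[0,2])/K[0,0]*d; y=-(v-K[1,2])/K[1,1]*d
    P=np.stack([x,y,-d],-1)
    if T is None: T=np.linalg.inv(cal['camera_from_world'])
    W=P@T[:3,:3].T+T[:3,3]; W[d<=0]=np.nan
    return W
def proj(p,cal):
    c=cal['camera_from_world']@np.append(p,1); K=cal['intrinsics']
    return K[0,0]*c[0]/-c[2]+K[0,2], K[1,1]*c[1]/c[2]+K[1,2]
def st():
    s=bot.state(); z=rot(s['eef_rot']).as_matrix()
    print(round(s['time'],2),'tcp',np.round(s['tool_pos']*1000,1),'z',np.round(z[:,2],3),'y',np.round(z[:,1],3),'j',np.round(s['joints'],3),'F',np.round(s['wrist_force'],1),'g',round(s['grip_width'],3))
E
python3 - <<'E'
from h import *
for n in ['top','side']:
    im=cv2.imread(f'pics/{n}0.png'); d=np.load(f'pics/{n}0.npy'); W=cloud(d,bot.calibration(n))
    z=W[...,2]*1000
    v=np.clip((z+20)*1.1,0,255); v[np.isnan(v)]=0
    cv2.imwrite(f'pics/{n}_h.png',cv2.applyColorMap(v.astype(np.uint8),cv2.COLORMAP_JET))
    np.save(f'pics/{n}W.npy',W)
    print(n,np.nanmedian(z))
    if n=='top':
        big=cv2.resize(im[190:330,90:410],None,fx=2.5,fy=2.5,interpolation=cv2.INTER_CUBIC); cv2.imwrite('pics/topbig.png',cv2.convertScaleAbs(big,alpha=1.5,beta=20))
    else:
        big=cv2.resize(im[120:420,150:420],None,fx=2,fy=2,interpolation=cv2.INTER_CUBIC); cv2.imwrite('pics/sidebig.png',cv2.convertScaleAbs(big,alpha=1.5,beta=20))
E
```

```text
top 0.44334281504188056
side 1.9618059159896006
```

View pics/topbig.png

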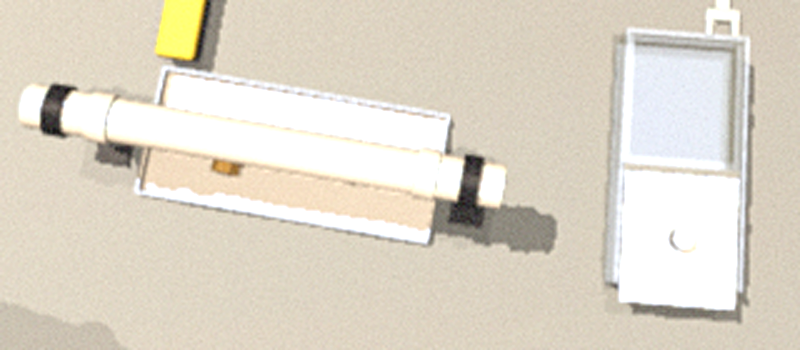

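View pics/sidebig.png

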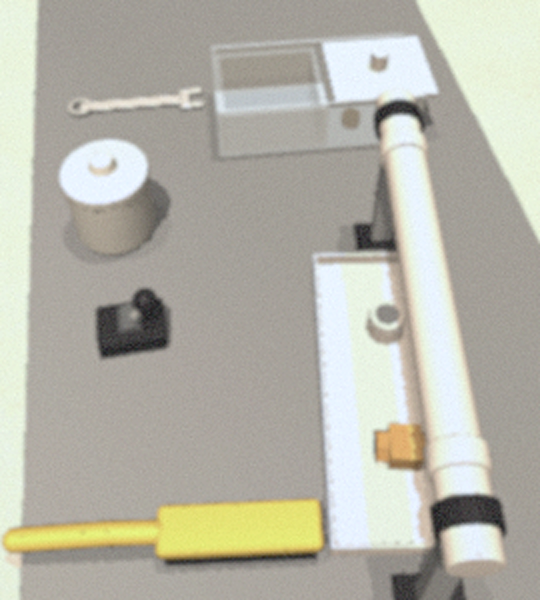

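View pics/top_h.png

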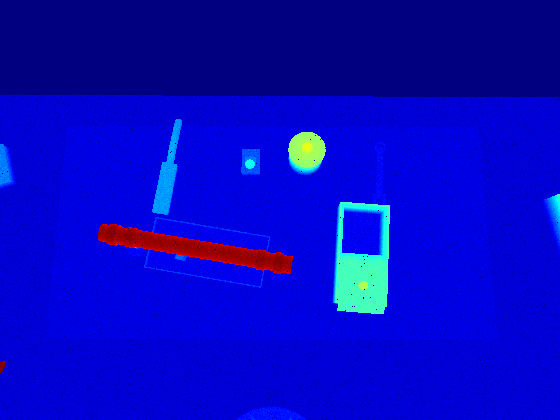

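```bash
cat > fit.py <<'E'
from h import *
Wt=np.load('pics/topW.npy').reshape(-1,3)*1e3; Ws=np.load('pics/sideW.npy').reshape(-1,3)*1e3
st()
def rect(P,n):
    r=cv2.minAreaRect(P[:,:2].astype(np.float32)); print(n,len(P),np.round(r[0],1),np.round(r[1],1),round(r[2],2)); return r
def sel(W,x0,x1,y0,y1,z0,z1):
    return W[(W[:,0]>x0)&(W[:,0]<x1)&(W[:,1]>y0)&(W[:,1]<y1)&(W[:,2]>z0)&(W[:,2]<z1)]
print('liner z',np.median(sel(Wt,500,700,-30,-10,-20,20)[:,2]),np.median(sel(Ws,500,700,-30,-10,-20,20)[:,2]))
print('pipe pts'); 
for W in(Wt,Ws):
    P=sel(W,300,800,-60,450,165,230); c=P[:,:2].mean(0); u,s,v=np.linalg.svd(P[:,:2]-c,full_matrices=False); print(len(P),c,v[0],np.degrees(np.arctan2(v[0][1],v[0][0])),'ztop',np.percentile(P[:,2],98), 'range',np.percentile((P[:,:2]-c)@v[0],[0,100])); 
    rect(P,'pipe')
for W in(Wt,Ws):
    P=sel(W,400,700,0,330,14,26); rect(P,'tray rim')
    P=sel(W,400,720,-260,-110,55,90); rect(P,'org all')
    P=sel(W,350,720,-260,-110,82,88); rect(P,'lid?')
    P=sel(W,350,720,-260,-110,96,115); rect(P,'knob')
E
python3 fit.py
python3 - <<'E'
from h import *
for n in['top','side']:
    im=cv2.imread(f'pics/{n}0.png'); W=np.load(f'pics/{n}W.npy')*1e3
    pts={'top':[(363,286),(339,312),(386,312),(342,258),(386,258),(341,205),(388,206),(180,256),(150,266)],'side':[(343,276),(348,342),(340,150),(257,143),(355,140),(308,250),(318,390)]}[n]
    for p in pts: print(n,p,np.round(W[p[1],p[0]],1))
E
```

```text
0.15 tcp [279.9 613.8 200.2] z [-0.    -0.001 -1.   ] y [ 0.415  0.91  -0.001] j [-1.292  0.427  0.074  1.606 -0.034  1.111 -0.067] F [-0.4 -0.2 -0.9] g 1.0
liner z 2.718942357642362 3.7131441083526617
pipe pts
3571 [509.06582347 170.41920326] [0.16608462 0.9861115 ] 80.43975179041084 ztop 212.08422278839544 range [-218.42986656  222.8801233 ]
pipe 3571 [510.6 172.4] [441.3  47.2] 80.45
6531 [524.15180726 227.96983944] [0.16482021 0.98632363] 80.51320994613697 ztop 212.28132135771267 range [-279.84207503  162.90906929]
pipe 6531 [511.3 170.8] [442.7  48.1] 80.47
tray rim 440 [563.1 151.6] [331.5 223.8] 80.01
org all 2247 [ 519.3 -215.4] [101.7 245.6] 86.22
lid? 1459 [ 505.  -211.1] [102.5 274.8] 88.78
knob 67 [ 432.7 -220.9] [19.7 19.9] 45.46
tray rim 764 [579.5 163.9] [324.7 169.9] 76.57
org all 1890 [ 519.8 -213.8] [104.3 245.2] 86.58
lid? 1250 [ 505.8 -212.1] [105.9 273.5] 87.44
knob 66 [ 433.3 -219.2] [21.5 20.2] 72.77
top (363, 286) [ 430.6 -220.6  107.4]
top (339, 312) [ 367.8 -175.5    1.9]
top (386, 312) [ 368.2 -297.9    0.9]
top (342, 258) [ 500.7 -176.2   76.4]
top (386, 258) [ 500.8 -285.7   79.1]
top (341, 205) [ 634.9 -176.3   82.2]
top (388, 206) [ 632.1 -295.3   85.1]
top (180, 256) [509.  238.1  29.9]
top (150, 266) [484.6 319.8   9.5]
side (343, 276) [510.  103.   37.2]
side (348, 342) [538.5 237.7  33.1]
side (340, 150) [ 435.6 -210.2  103.3]
side (257, 143) [ 631.8 -300.5   83.3]
side (355, 140) [ 377.9 -264.8   83.7]
side (308, 250) [563.   13.8  20. ]
side (318, 390) [608.5 301.6   8.3]
```

```bash
cat > fit2.py <<'E'
from h import *
from scipy.optimize import least_squares
Wt=np.load('pics/topW.npy').reshape(-1,3)*1e3; Ws=np.load('pics/sideW.npy').reshape(-1,3)*1e3
from fit import sel,rect
for W in(Wt,Ws):
    a=np.radians(-9.55); c=np.array([522.8,169.5]); Rm=np.array([[np.cos(a),-np.sin(a)],[np.sin(a),np.cos(a)]])
    L=(W[:,:2]-c)@Rm
    m=(abs(L[:,0])<85)&(abs(L[:,1])<170)&(W[:,2]>15)&(W[:,2]<24)
    # drop posts & fittings: near the rim only
    m&=(abs(L[:,0])>55)|(abs(L[:,1])>140)
    P=L[m]; print('rim x',np.percentile(P[:,0],[1,5,95,99]),'y',np.percentile(P[:,1],[1,5,95,99]))
    P=sel(W,350,720,-340,-110,78,90); rect(P,'lid+walls')
    P=sel(W,510,720,-340,-110,78,90); rect(P,'walls +x half')
    P=sel(W,350,450,-340,-110,78,90); rect(P,'lid -x half')
    # fittings in tray frame
    m=(abs(L[:,0])<60)&(abs(L[:,1])<130)&(W[:,2]>12)&(W[:,2]<60)
    Q=np.c_[L,W[:,2]][m]; 
    for s,nm in((1,'coupling'),(-1,'cap')):
        q=Q[(Q[:,1]*s>20)]
        print(nm,len(q), q.min(0) if len(q) else 0, q.max(0) if len(q) else 0)
        t=q[q[:,2]>25]
        if len(t)>4: print('  top',np.round(t.min(0),1),np.round(t.max(0),1),np.median(t,0))
E
python3 fit2.py | grep -v pipe
```

```text
0.15 tcp [279.9 613.8 200.2] z [-0.    -0.001 -1.   ] y [ 0.415  0.91  -0.001] j [-1.292  0.427  0.074  1.606 -0.034  1.111 -0.067] F [-0.4 -0.2 -0.9] g 1.0
liner z 2.718942357642362 3.7131441083526617
3571 [509.06582347 170.41920326] [0.16608462 0.9861115 ] 80.43975179041084 ztop 212.08422278839544 range [-218.42986656  222.8801233 ]
6531 [524.15180726 227.96983944] [0.16482021 0.98632363] 80.51320994613697 ztop 212.28132135771267 range [-279.84207503  162.90906929]
tray rim 440 [563.1 151.6] [331.5 223.8] 80.01
org all 2247 [ 519.3 -215.4] [101.7 245.6] 86.22
lid? 1459 [ 505.  -211.1] [102.5 274.8] 88.78
knob 67 [ 432.7 -220.9] [19.7 19.9] 45.46
tray rim 764 [579.5 163.9] [324.7 169.9] 76.57
org all 1890 [ 519.8 -213.8] [104.3 245.2] 86.58
lid? 1250 [ 505.8 -212.1] [105.9 273.5] 87.44
knob 66 [ 433.3 -219.2] [21.5 20.2] 72.77
rim x [-68.38328836 -68.00105859  67.36378677  67.86923658] y [-154.9595123  -153.73259979  153.49588131  154.4558896 ]
lid+walls 2909 [ 504.5 -227.2] [126.3 272.3] 85.75
walls +x half 295 [ 572.8 -232.3] [126.  135.6] 85.51
lid -x half 1581 [ 408.1 -220.4] [1
[... 212 characters left out ...]
426241 -92.83600803  12.46306157] [ 53.26612365 -33.85237217  15.07819767]
rim x [-21.07695468 -12.07853744  68.04495576  68.1981981 ] y [-154.08099968 -152.79496321  155.2192757   155.77864587]
lid+walls 1978 [ 504.9 -226.2] [130.7 272.1] 86.05
walls +x half 366 [ 573.5 -231.2] [129.9 134.3] 85.9
lid -x half 866 [ 410.8 -220.1] [130.   83.8] 86.59
coupling 496 [-24.81803301  49.34723059  12.19846499] [21.75621196 84.30818326 36.05883906]
  top [-22.7  49.3  25.1] [21.7 84.3 36.1] [-1.66762954 68.0151424  32.28375067]
cap 324 [-21.76086995 -83.58497847  12.25168238] [ 17.11444837 -45.40711643  39.77826649]
  top [-20.6 -83.6  25.1] [ 16.4 -46.2  39.8] [ -1.54504963 -62.44086442  36.35004429]
```

>>> arm_command([
  [-20,-45,0,0,-1],
  [-20,-45,0,0,-1],
  [-20,-45,0,0,-1],
  [-20,-45,0,0,-1],
  [-20,-45,0,0,-1],
  [-20,-45,0,0,-1],
  [-20,-45,0,0,-1],
])

```text
time: 0.85
tool_pos: [0.1393, 0.2972, 0.2004]
eef_rot: [0.0, 0.212, 0.977, -0.0]
wrist_force: [-1.2, 0.7, 1.1]
grip_width: 0.997
```

```bash
python3 -c "
from h import *
st()"
```

```text
0.85 tcp [139.3 297.2 200.4] z [ 0. -0. -1.] y [ 0.415  0.91  -0.   ] j [-1.339e+00 -1.780e-01  8.000e-03  2.302e+00  2.000e-03  1.018e+00
 -1.890e-01] F [-1.2  0.7  1.1] g 0.997
```

>>> arm_command([
  [-16,-36,0,0,-1],
  [-16,-36,0,0,-1],
  [-16,-36,0,0,-1],
  [-16,-36,0,0,-1],
])

```text
time: 1.25
tool_pos: [0.0889, 0.1833, 0.2059]
eef_rot: [-0.0, 0.211, 0.978, 0.002]
wrist_force: [0.3, -0.3, 1.1]
grip_width: 1.0
```

```bash
python3 -c "
from h import *
st()"
```

```text
1.25 tcp [ 88.9 183.3 205.9] z [ 0.     0.005 -1.   ] y [0.412 0.911 0.004] j [-1.103 -0.463 -0.214  2.46  -0.106  1.132 -0.104] F [ 0.3 -0.3  1.1] g 1.0
```

>>> arm_command([
  [-10,-23,0,0,-1],
  [-10,-23,0,0,-1],
])

```text
time: 1.45
tool_pos: [0.0834, 0.1641, 0.209]
eef_rot: [-0.003, 0.212, 0.977, -0.009]
wrist_force: [-9.7, -13.8, 7.9]
grip_width: 1.001
```

```bash
python3 -c "
from h import *
st()"
```

```text
1.45 tcp [ 83.4 164.1 209. ] z [-0.01  -0.016 -1.   ] y [ 0.414  0.91  -0.019] j [-0.872 -0.496 -0.344  2.461 -0.178  1.176  0.038] F [ -9.7 -13.8   7.9] g 1.001
```

```bash
cat > fk.py <<'E'
import numpy as np, itertools, json
from scipy.spatial.transform import Rotation as R
from scipy.optimize import least_squares
S=[([-1.29251747,0.42672551,0.07381865,1.60663278,-0.03408993,1.11080084,-0.06714822],[.27984698,.61374767,.20006762],[-9.34139248e-05,2.12285135e-01,9.77207549e-01,-6.47368528e-04]),
([-1.339,-.178,.008,2.302,.002,1.018,-.189],[.1393,.2972,.2004],[0,.212,.977,0]),
([-1.103,-.463,-.214,2.46,-.106,1.132,-.104],[.0889,.1833,.2059],[0,.211,.978,.002]),
([-.872,-.496,-.344,2.461,-.178,1.176,.038],[.0834,.1641,.209],[-.003,.212,.977,-.009])]
def chain(q,p,s):
    # p: base yaw, h, L1, L2, L3, elbow x offset a, wrist offset b, tool yaw
    T=np.eye(4)
    def rz(a): M=np.eye(4);M[:3,:3]=R.from_euler('z',a).as_matrix();return M
    def ry(a): M=np.eye(4);M[:3,:3]=R.from_euler('y',a).as_matrix();return M
    def tr(x,y,z): M=np.eye(4);M[:3,3]=[x,y,z];return M
    return rz(p[0])@rz(s[0]*q[0])@tr(0,0,p[1])@ry(q[1])@tr(p[5],0,p[2])@rz(s[1]*q[2])@ry(q[3])@tr(p[6],0,p[3])@rz(s[2]*q[4])@ry(q[5])@tr(p[7],0,p[4])@rz(s[3]*q[6])@rz(p[8])
def res(p,s):
    r=[]
    for q,x,w in S:
        T=chain(q,p,s); r+=list(T[:3,3]-x); w=np.array(w)
        Rm=R.from_quat([w[1],w[2],w[3],w[0]]).as_matrix(); r+=list((.3*(T[:3,:3]-Rm)).ravel())
    return r+list(1e-3*np.array(p[5:8]))
if __name__=='__main__':
    best=None
    for s in itertools.product([1,-1],repeat=4):
        for y0 in (0,1.57,3.14,-1.57):
          for y1 in (0,1.57,3.14,-1.57):
            o=least_squares(res,[y0,.35,.4,.4,.25,0,0,0,y1],args=(s,),max_nfev=60)
            if best is None or o.cost<best[0]: best=(o.cost,s,o.x); print(best)
    json.dump([list(best[1]),list(best[2])],open('fk.json','w'))
E
python3 fk.py
```

```text
(np.float64(0.000803734631749067), (1, 1, 1, 1), array([-0.74410348, -0.47057482, -0.56233987, -0.40880459, -0.8785813 ,
       -0.00215674, -0.14462131,  0.14143599, -1.46113397]))
(np.float64(0.0008037346317489146), (1, 1, 1, 1), array([-0.74410348, -0.47057477, -0.56233984, -0.40880448, -0.8785813 ,
       -0.00215674, -0.14462129,  0.14143607, -1.46113397]))
(np.float64(0.0006737026228245968), (1, 1, 1, 1), array([ 2.39953331,  0.89560373,  0.56212425,  0.48542908,  0.8817405 ,
        0.01566533,  0.12468382, -0.05183963,  1.68247516]))
```

>>> arm_command([
  [20,45,10,0,-1],
  [20,45,10,0,-1],
  [20,45,10,0,-1],
  [20,45,10,8,-1],
  [20,45,10,8,-1],
])

```text
time: 1.95
tool_pos: [0.1842, 0.39, 0.2587]
eef_rot: [-0.002, 0.072, 0.997, -0.009]
wrist_force: [-0.1, 0.1, 0.3]
grip_width: 0.995
```

```bash
cat >> h.py <<'E'
import json,os
def log():
    s=bot.state(); open('log.jsonl','a').write(json.dumps([list(map(float,s['joints'])),list(map(float,s['tool_pos'])),list(map(float,s['eef_rot']))])+'\n'); st()
E
python3 -c "
from h import *
log()"
```

```text
1.95 tcp [184.2 390.  258.7] z [-0.006 -0.018 -1.   ] y [ 0.143  0.99  -0.019] j [-8.820e-01 -4.000e-03 -3.910e-01  2.013e+00 -2.000e-03  1.151e+00
  1.550e-01] F [-0.1  0.1  0.3] g 0.995
```

>>> arm_command([
  [20,45,10,8,-1],
  [20,45,10,8,-1],
  [20,45,10,8,-1],
  [20,45,10,8,-1],
  [20,45,10,8,-1],
])

```text
time: 2.45
tool_pos: [0.2835, 0.6138, 0.3084]
eef_rot: [0.001, -0.274, 0.962, -0.01]
wrist_force: [-0.3, 1.2, 0.5]
grip_width: 0.997
```

```bash
python3 -c "
from h import *
log()"
```

```text
2.45 tcp [283.5 613.8 308.4] z [ 0.007 -0.018 -1.   ] y [-0.527  0.85  -0.019] j [-0.935  0.4   -0.429  1.432  0.178  1.361  0.752] F [-0.3  1.2  0.5] g 0.997
```

>>> arm_command([
  [20,45,10,8,-1],
  [20,45,10,8,-1],
  [20,45,10,8,-1],
  [20,45,10,8,-1],
  [20,45,10,8,-1],
])

```text
time: 2.95
tool_pos: [0.3711, 0.8112, 0.3529]
eef_rot: [0.004, -0.55, 0.835, -0.008]
wrist_force: [0.9, 0.3, 1.8]
grip_width: 0.998
```

```bash
python3 -c "
from h import *
log()"
```

```text
2.95 tcp [371.1 811.2 352.9] z [ 0.016 -0.01  -1.   ] y [-0.918  0.395 -0.018] j [-1.072  0.83  -0.46   0.63   0.356  1.733  1.398] F [0.9 0.3 1.8] g 0.998
```

>>> arm_command([
  [20,45,10,0,-1],
  [20,45,10,0,-1],
  [20,45,10,0,-1],
  [20,45,10,0,-1],
])

```text
time: 3.35
tool_pos: [0.4117, 0.8305, 0.3424]
eef_rot: [-0.009, -0.531, 0.847, -0.022]
wrist_force: [3.0, -1.3, -0.2]
grip_width: 1.002
```

```bash
python3 -c "
from h import *
log()"
```

```text
3.35 tcp [411.7 830.5 342.4] z [ 0.008 -0.047 -0.999] y [-0.9    0.436 -0.028] j [-1.151  0.981 -0.221  0.338  0.214  1.871  1.47 ] F [ 3.  -1.3 -0.2] g 1.002
```

>>> arm_command([
  [0,0,50,0,-1],
  [0,0,50,0,-1],
  [0,0,50,0,-1],
  [0,0,50,0,-1],
  [0,0,50,0,-1],
])

```text
time: 3.85
tool_pos: [0.3796, 0.8075, 0.4326]
eef_rot: [-0.01, -0.547, 0.837, -0.014]
wrist_force: [-5.2, -12.0, 2.4]
grip_width: 0.999
```

```bash
python3 -c "
from h import *
log()"
```

```text
3.85 tcp [379.6 807.5 432.6] z [-0.    -0.035 -0.999] y [-0.916  0.4   -0.014] j [-1.131  0.948 -0.638  0.215  0.577  2.049  1.462] F [ -5.2 -12.    2.4] g 0.999
```

>>> arm_command([
  [0,0,50,0,-1],
  [0,0,50,0,-1],
  [0,0,50,0,-1],
  [0,0,50,0,-1],
])

```text
time: 4.25
tool_pos: [0.3777, 0.7893, 0.4632]
eef_rot: [-0.01, -0.547, 0.837, -0.018]
wrist_force: [-0.4, -0.5, -0.2]
grip_width: 0.997
```

```bash
python3 -c "
from h import *
log()"
```

```text
4.25 tcp [377.7 789.3 463.2] z [ 0.003 -0.041 -0.999] y [-0.916  0.4   -0.019] j [-1.211  0.917  0.046  0.214 -0.021  2.048  1.538] F [-0.4 -0.5 -0.2] g 0.997
```

```bash
cat > fk2.py <<'E'
import numpy as np, itertools, json
from scipy.spatial.transform import Rotation as R
from scipy.optimize import least_squares
S=[json.loads(l) for l in open('log.jsonl')]
S.append([[-1.29251747,0.42672551,0.07381865,1.60663278,-0.03408993,1.11080084,-0.06714822],[.27984698,.61374767,.20006762],[-9.34139248e-05,2.12285135e-01,9.77207549e-01,-6.47368528e-04]])
S.append([[-1.339,-.178,.008,2.302,.002,1.018,-.189],[.1393,.2972,.2004],[0,.212,.977,0]])
# product of exponentials: axes fixed pattern z,y,z,y,z,y,z with signs, point offsets (x,y,z) free
def chain(q,p,s):
    Rm=R.from_rotvec(p[0:3]); t=np.array([0,0,0.]); ax='zyzyzyz'
    pos=np.array([0,0,0.])
    Rc=Rm
    off=[(0,0,p[3])]+[ (p[4+3*k],p[5+3*k],p[6+3*k]) for k in range(3)]
    k=0
    pos=np.array([0,0,p[3]])
    for i in range(7):
        Rc=Rc*R.from_euler(ax[i],s[i]*q[i])
        if i in (1,3,5):
            pos=pos+Rc.apply(off[1+k]); k+=1
    return pos,Rc*R.from_rotvec(p[13:16])
def res(p,s):
    r=[]
    for q,x,w in S:
        x0,Rc=chain(q,p,s); r+=list(x0-x)
        Rm=R.from_quat([w[1],w[2],w[3],w[0]]); r+=list(.3*((Rc.as_matrix()-Rm.as_matrix()).ravel()))
    return r+list(1e-4*np.array(p))
if __name__=='__main__':
    best=None
    for s in itertools.product([1,-1],repeat=6):
        s=(s[0],1)+s[1:]
        for y0 in (0,1.57,3.14,-1.57):
          for y1 in (0.1,2):
            p0=[0.01,0,y0,.35,0,0,.4,0,0,.4,0,0,.25,0,0,y1]
            o=least_squares(res,p0,args=(s,),max_nfev=25)
            if best is None or o.cost<best[0]: best=(o.cost,s,o.x); print(best[0],s,np.round(o.x,4),flush=True)
    o=least_squares(res,best[2],args=(best[1],)); print(o.cost,np.round(o.x,4))
    json.dump([list(best[1]),list(o.x)],open('fk.json','w'))
E
time python3 fk2.py
```

```text
1.1806402921242667 (1, 1, 1, 1, 1, 1, 1) [-0.0264  0.007  -0.9426  0.4366  0.0756  0.0503 -0.5712  0.0181  0.0355
  0.0448  0.5324 -0.1931 -0.3972 -0.0166  0.0285  1.4605]
1.288905935342345e-07 (1, 1, 1, 1, 1, 1, 1) [ 1.0000e-04  3.1415e+00  2.0000e-04  2.8370e-01 -1.0000e-04 -2.8100e-02
 -5.5460e-01 -1.0000e-04 -3.5800e-02 -4.9340e-01 -0.0000e+00 -3.0000e-04
 -3.6980e-01  2.2214e+00  2.2216e+00  1.0000e-04]
Still running in the background as job /tmp/bash_jobs.1000/c75c66273ece (pid 946). You'll get a notice when it ends.
```

```bash
kill -- -$(cat /tmp/bash_jobs.1000/c75c66273ece/pid); python3 - <<'E'
from fk2 import *
s=[1]*7
p0=[0,3.1415,0,.2837,0,-.0281,-.5546,0,-.0358,-.4934,0,0,-.3698,2.2214,2.2216,0]
o=least_squares(res,p0,args=(s,)); print(o.cost,np.round(o.x,4)); json.dump([s,list(o.x)],open('fk.json','w'))
r=np.array(res(o.x,s)); print(np.abs(r).max())
def show(q):
    x,Rc=chain(np.array(q),o.x,s); m=Rc.as_matrix(); print(np.round(q,2),'pos',np.round(x*1000),'r',round(np.hypot(*x[:2])*1000),'z',np.round(m[:,2],3),'y',np.round(m[:,1],3))
j1=-1.25
show([j1,.88,0,.21,0,2.05,1.5]); show([j1,.6,0,.21,0,2.05,1.5]); show([j1,.4,0,.21,0,2.05,1.5])
show([j1,-.5,0,2.46,0,1.18,1.5]);show([j1,1,0,2.0,0,.16,1.5]);show([j1,.5,0,2.46,0,.16,1.5])
E
```

```text
1.288905935341905e-07 [ 1.0000e-04  3.1415e+00  2.0000e-04  2.8370e-01 -1.0000e-04 -2.8100e-02
 -5.5460e-01 -1.0000e-04 -3.5800e-02 -4.9340e-01 -0.0000e+00 -3.0000e-04
 -3.6980e-01  2.2214e+00  2.2216e+00  1.0000e-04]
0.00031415386454115135
[-1.25  0.88  0.    0.21  0.    2.05  1.5 ] pos [334. 801. 495.] r 868 z [ 0.001  0.001 -1.   ] y [-0.924  0.382  0.   ]
[-1.25  0.6   0.    0.21  0.    2.05  1.5 ] pos [305. 714. 726.] r 776 z [ 0.088  0.264 -0.961] y [-0.925  0.379  0.02 ]
[-1.25  0.4   0.    0.21  0.    2.05  1.5 ] pos [272. 616. 871.] r 673 z [ 0.146  0.44  -0.886] y [-0.927  0.374  0.033]
[-1.25 -0.5   0.    2.46  0.    1.18  1.5 ] pos [121. 161. 213.] r 202 z [ 0.001  0.001 -1.   ] y [-0.924  0.382  0.   ]
[-1.25  1.    0.    2.    0.    0.16  1.5 ] pos [ 228.  482. -275.] r 533 z [-0.006 -0.017 -1.   ] y [-0.924  0.382 -0.001]
[-1.25  0.5   0.    2.46  0.    0.16  1.5 ] pos [175. 324. -85.] r 369 z [ 0.007  0.02  -1.   ] y [-0.924  0.382  0.002]
```

>>> arm_command([
  [15,35,32,0,-1],
  [15,35,32,0,-1],
  [15,35,32,0,-1],
  [15,35,32,0,-1],
  [15,35,32,0,-1],
  [15,35,32,0,-1],
])

```text
time: 4.85
tool_pos: [0.3807, 0.8047, 0.5018]
eef_rot: [0.041, -0.548, 0.835, 0.01]
wrist_force: [0.6, -1.1, 0.0]
grip_width: 1.002
```

```bash
python3 -c "
from h import *
log()"
```

```text
4.85 tcp [380.7 804.7 501.8] z [ 0.057  0.062 -0.996] y [-0.917  0.398 -0.028] j [-1.096  0.887 -0.971  0.213  0.894  2.048  1.452] F [ 0.6 -1.1  0. ] g 1.002
```

>>> arm_command([
  [12,36,32,0,-1],
  [12,36,32,0,-1],
  [12,36,32,0,-1],
  [12,36,32,0,-1],
  [12,36,32,0,-1],
  [12,36,32,0,-1],
  [12,36,32,0,-1],
  [12,36,32,0,-1],
])

```text
time: 5.65
tool_pos: [0.3475, 0.8031, 0.5933]
eef_rot: [0.107, -0.546, 0.83, 0.032]
wrist_force: [0.4, 0.0, 0.1]
grip_width: 1.001
```

```bash
python3 -c "
from h import *
log()"
```

```text
5.65 tcp [347.5 803.1 593.3] z [ 0.143  0.171 -0.975] y [-0.913  0.402 -0.064] j [-1.12   0.804 -1.226  0.213  1.176  2.048  1.423] F [0.4 0.  0.1] g 1.001
```

>>> arm_command([
  [12,36,32,-7,-1],
  [12,36,32,-7,-1],
  [12,36,32,-7,-1],
  [12,36,32,-7,-1],
  [12,36,32,0,-1],
  [12,36,32,0,-1],
])

```text
time: 6.25
tool_pos: [0.3348, 0.8015, 0.6361]
eef_rot: [0.169, -0.33, 0.928, 0.035]
wrist_force: [0.8, 0.0, 0.8]
grip_width: 0.997
```

```bash
python3 -c "
from h import *
log()"
```

```text
6.25 tcp [334.8 801.5 636.1] z [ 0.291  0.177 -0.94 ] y [-0.625  0.779 -0.046] j [-1.197  0.765 -1.226  0.213  1.35   2.048  0.968] F [0.8 0.  0.8] g 0.997
```

>>> arm_command([
  [12,36,32,0,-1],
  [12,36,32,0,-1],
  [12,36,32,0,-1],
  [12,36,32,0,-1],
  [12,36,32,0,-1],
  [12,36,32,0,-1],
])

```text
time: 6.85
tool_pos: [0.3171, 0.789, 0.6854]
eef_rot: [0.205, -0.327, 0.921, 0.045]
wrist_force: [0.3, -0.0, -0.5]
grip_width: 1.0
```

```bash
python3 -c "
from h import *
log()"
```

```text
6.85 tcp [317.1 789.  685.4] z [ 0.349  0.217 -0.912] y [-0.621  0.783 -0.051] j [-1.233  0.714 -1.226  0.213  1.41   2.048  0.97 ] F [ 0.3 -0.  -0.5] g 1.0
```

```bash
cat > ik.py <<'E'
import numpy as np,json
from scipy.spatial.transform import Rotation as R
from scipy.optimize import least_squares
from fk2 import chain
s_,p_=json.load(open('fk.json')); p_=np.array(p_)
LO=np.array([-2.85,-.5,-1.23,.21,-1.02,.16,-2.73]);HI=np.array([2.85,2.14,1.37,2.46,4.16,2.05,2.73])
def fk(q): x,Rc=chain(q,p_,s_); return x,Rc
def ik(x,Rt,q0,reg=.003):
    def f(q):
        a,Rc=fk(q); return np.r_[(a-x),.3*(Rt*Rc.inv()).as_rotvec(),reg*(q-q0)]
    o=least_squares(f,np.clip(q0,LO+1e-3,HI-1e-3),bounds=(LO,HI),max_nfev=60)
    return o.x,np.linalg.norm(f(o.x)[:6])
def pose(az,tilt):
    "lean azimuth az deg, tilt deg: hand leans toward az; tool x on lean side"
    A=np.array([np.cos(np.radians(az)),np.sin(np.radians(az)),0]); t=np.radians(tilt); U=np.array([0,0,1.])
    z=-(A*np.sin(t)+U*np.cos(t)); x=A*np.cos(t)-U*np.sin(t); y=np.cross(z,x)
    return R.from_matrix(np.c_[x,y,z])
if __name__=='__main__':
    rng=np.random.default_rng(0)
    qc=np.array([-1.233,.714,-1.226,.213,1.41,2.048,.97])
    for az in(-9.55,170.45):
      for xy in((.528,.237),(.510,.106)):
        sol=[]
        for k in range(25):
            q0=rng.uniform(LO,HI) if k else qc
            q,e=ik(np.array([*xy,.03]),pose(az,27),q0)
            if e<.004 and not any(np.abs(q-r).max()<.5 for r in sol): sol.append(q)
        print(az,xy); print(np.round(sol,2))
E
time python3 ik.py
```

```text
-9.55 (0.528, 0.237)
[[-0.13  0.75 -0.38  1.6  -0.02  1.22 -2.19]
 [-0.7   0.78  0.48  1.64 -0.55  1.3  -1.72]
 [ 0.19  0.91 -0.9   1.57  0.36  1.31 -2.5 ]
 [-1.05  1.14  1.19  1.66 -1.02  1.64 -1.32]]
-9.55 (0.51, 0.106)
[[-0.09  0.67 -0.17  1.72 -0.09  1.2  -1.93]
 [ 0.43  0.88 -0.96  1.69  0.43  1.32 -2.4 ]
 [-0.61  0.75  0.57  1.76 -0.51  1.27 -1.52]
 [-0.95  1.23  1.32  1.78 -1.02  1.68 -1.03]]
170.45 (0.528, 0.237)
[[ 0.21  0.76 -1.23  2.21  1.49  1.09 -0.52]
 [-0.89  0.4   0.13  2.27  1.06  0.37 -0.35]
 [-1.57  0.68  1.03  2.3  -1.02  0.24  1.63]
 [-1.37  0.51  0.73  2.29  0.22  0.16  0.43]]
170.45 (0.51, 0.106)
[[ 0.5   0.62 -1.23  2.37  1.54  0.88 -0.44]
 [-0.16  0.33 -0.43  2.4   1.45  0.44 -0.5 ]
 [-0.92  0.34  0.43  2.45  1.45  0.16 -0.55]]
real	0m12.518s
user	0m12.750s
sys	0m0.233s
```

>>> arm_command([
  [12,36,32,-8,-1],
  [12,36,32,-8,-1],
  [12,36,32,-8,-1],
  [12,36,32,-8,-1],
  [12,36,32,0,-1],
  [12,36,32,0,-1],
  [12,36,32,0,-1],
  [12,36,32,0,-1],
])

```text
time: 7.65
tool_pos: [0.3413, 0.8046, 0.6539]
eef_rot: [0.267, -0.088, 0.959, 0.025]
wrist_force: [0.5, -0.4, -0.7]
grip_width: 1.001
```

```bash
python3 -c "
from h import *
log()"
```

```text
7.65 tcp [341.3 804.6 653.9] z [ 0.508  0.094 -0.856] y [-0.183  0.983 -0.   ] j [-1.406  0.746 -0.361  0.213  0.874  1.975  0.547] F [ 0.5 -0.4 -0.7] g 1.001
```

>>> arm_command([
  [14,-24,-10,-8,-1],
  [14,-24,-10,-8,-1],
  [14,-24,-10,-8,-1],
  [14,-24,-10,-8,-1],
  [14,-24,-10,-8,-1],
  [14,-24,-10,-8,-1],
  [14,-24,-10,-8,-1],
  [14,-24,-10,-8,-1],
  [14,-24,-10,-8,-1],
  [14,-24,-10,-8,-1],
])

```text
time: 8.65
tool_pos: [0.4331, 0.6469, 0.5704]
eef_rot: [0.25, 0.324, 0.907, -0.103]
wrist_force: [0.1, 1.5, -1.1]
grip_width: 0.994
```

```bash
python3 -c "
from h import *
log()"
```

```text
8.65 tcp [433.1 646.9 570.4] z [ 0.387 -0.349 -0.853] y [ 0.639  0.769 -0.025] j [-1.515  0.836  1.049  0.487 -0.177  2.048  0.108] F [ 0.1  1.5 -1.1] g 0.994
```

>>> arm_command([
  [10,-30,-25,-8,-1],
  [10,-30,-25,-8,-1],
  [10,-30,-25,-8,-1],
  [10,-30,-25,-8,-1],
  [10,-30,-15,-8,-1],
  [10,-30,-15,-8,-1],
  [10,-30,-15,-8,-1],
  [10,-30,-15,-8,-1],
])

```text
time: 9.45
tool_pos: [0.514, 0.4054, 0.4096]
eef_rot: [0.157, 0.756, 0.596, -0.221]
wrist_force: [0.4, 0.0, -0.2]
grip_width: 1.001
```

```bash
python3 -c "
from h import *
log()"
```

```text
9.45 tcp [514.  405.4 409.6] z [-0.148 -0.501 -0.853] y [ 0.97  -0.241 -0.026] j [-1.354  0.857  1.185  1.009 -0.335  2.025 -0.555] F [ 0.4  0.  -0.2] g 1.001
```

>>> arm_command([
  [16,-14,-6,-7.5,-1],
  [16,-14,-6,-7.5,-1],
  [16,-14,-6,-7.5,-1],
  [16,-14,-6,-7.5,-1],
  [16,-14,-6,-7.5,-1],
  [16,-14,-6,-7.5,-1],
  [16,-14,-6,-7.5,-1],
  [16,-14,-6,-7.5,-1],
  [16,-14,-6,-7.5,-1],
  [16,-14,-6,-7.5,-1],
  [0,0,0,-7.5,-1],
])

```text
time: 10.55
tool_pos: [0.652, 0.2665, 0.3322]
eef_rot: [-0.009, 0.964, 0.012, -0.264]
wrist_force: [-0.6, -0.0, -0.9]
grip_width: 1.001
```

```bash
python3 -c "
from h import *
log()"
```

```text
10.55 tcp [652.  266.5 332.2] z [-0.51   0.012 -0.86 ] y [ 0.018 -1.    -0.024] j [-0.463  0.776  0.207  0.876 -0.327  2.007 -1.886] F [-0.6 -0.  -0.9] g 1.001
```

>>> arm_command([
  [-4,-9,-28,-4,-1],
  [-4,-9,-28,-4,-1],
  [-5,-9,-28,0,-1],
  [-5,-9,-28,0,-1],
  [-5,-9,-28,0,-1],
  [0,0,0,0,-1],
])

```text
time: 11.15
tool_pos: [0.6254, 0.223, 0.1911]
eef_rot: [-0.026, 0.963, -0.052, -0.265]
wrist_force: [-0.3, -0.6, 0.2]
grip_width: 0.999
```

```bash
cat >> h.py <<'E'
def wrist(name):
    s=bot.state(); cal=bot.calibration('wrist'); T=np.eye(4); T[:3,:3]=rot(s['eef_rot']).as_matrix(); T[:3,3]=s['tool_pos']
    p,d=bot.snapshot('wrist'); cv2.imwrite(f'pics/{name}.png',cv2.convertScaleAbs(p[:,:,::-1],alpha=1.4,beta=10))
    T=T@cal['hand_eye']; W=cloud(d,cal,T); np.save(f'pics/{name}W.npy',W); return p,d,W,T
TC=np.array([522.8,169.5]); TA=np.radians(-9.55); TR=np.array([[np.cos(TA),-np.sin(TA)],[np.sin(TA),np.cos(TA)]])
def tray(W): 
    L=W.copy(); L[...,:2]=(W[...,:2]-TC)@TR; return L
E
python3 -c "
from h import *
log(); wrist('w1')"
```

```text
11.15 tcp [625.4 223.  191.1] z [-0.507  0.078 -0.858] y [-0.114 -0.993 -0.023] j [-0.43   0.752  0.215  1.219 -0.344  1.693 -1.865] F [-0.3 -0.6  0.2] g 0.999
```

View pics/w1.png

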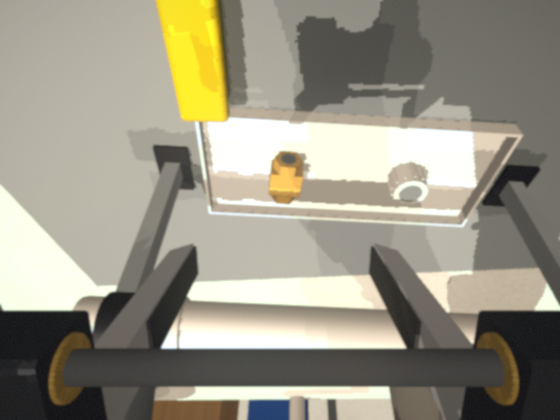

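```bash
python3 - <<'E'
from h import *
W=np.load('pics/w1W.npy')*1e3; im=cv2.imread('pics/w1.png'); L=tray(W)
f=L[(abs(L[...,0])<55)&(abs(L[...,1])<20)]; print('floor z',np.nanmedian(f[:,2]))
for nm,(u0,u1,v0,v1) in dict(coupling=(255,320,140,212),cap=(380,440,150,215)).items():
    s=L[v0:v1,u0:u1].reshape(-1,3); s=s[np.isfinite(s[:,0])]
    s=s[(s[:,2]>12)&(s[:,2]<50)&(abs(s[:,0])<55)]
    t=s[s[:,2]>s[:,2].max()-6]
    print(nm,len(s),np.percentile(s,[2,50,98],axis=0).round(1).tolist(),'top',np.percentile(t,[3,50,97],axis=0).round(1).tolist(), cv2.minAreaRect(s[s[:,2]>16][:,:2].astype(np.float32)))
a=cv2.resize(im[130:230,240:460],None,fx=3.5,fy=3.5,interpolation=cv2.INTER_CUBIC); cv2.imwrite('pics/w1z.png',a)
# rim check
m=(L[...,2]>15)&(L[...,2]<26)&(abs(L[...,1])<165)&(abs(L[...,0])<80)&((abs(L[...,0])>55)|(abs(L[...,1])>140)); P=L[m]; print(np.percentile(P,[1,5,95,99],axis=0).round(1))
E
```

```text
floor z 6.690488708986641
coupling 1442 [[-30.4, 49.8, 13.8], [5.8, 66.0, 31.6], [22.3, 82.0, 33.2]] top [[-29.4, 50.4, 28.7], [-1.6, 66.0, 32.0], [21.2, 81.4, 33.2]] ((-5.131429672241211, 65.91535186767578), (34.0687370300293, 56.815738677978516), 86.48407745361328)
cap 1229 [[-16.8, -82.0, 13.2], [6.3, -62.7, 35.1], [16.5, -48.3, 37.3]] top [[-16.8, -81.3, 33.5], [0.1, -65.3, 36.1], [14.8, -50.1, 37.3]] ((-0.49661922454833984, -65.44477844238281), (36.96709442138672, 36.21738052368164), 70.59130096435547)
[[ -67.8 -154.7   15.1]
 [ -66.4 -152.9   15.5]
 [  68.6  152.4   21.8]
 [  68.9  154.4   22.2]]
```

View pics/w1z.png

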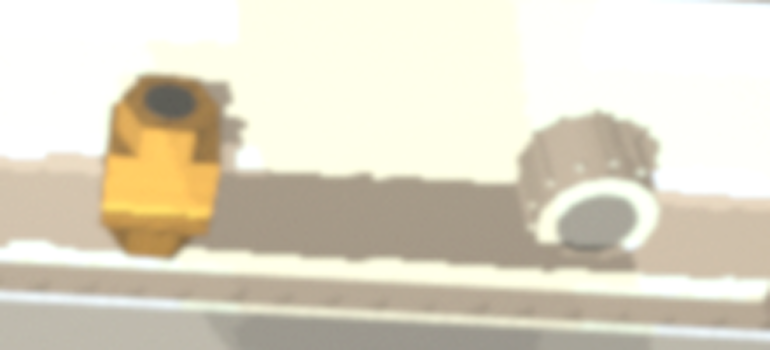

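>>> arm_command([
  [2,-14,0,-6.5,-1],
  [-15,4,-26,0,-1],
  [-15,4,-26,0,-1],
  [-15,4,-26,0,-1],
  [-15,4,-26,0,-1],
  [0,0,0,0,-1],
])

```text
time: 11.8
tool_pos: [0.5673, 0.2281, 0.0894]
eef_rot: [-0.042, 0.958, -0.105, -0.262]
wrist_force: [0.8, 0.3, -0.9]
grip_width: 0.998
```

```bash
python3 -c "
from h import *
log(); wrist('w2')"
```

```text
11.8 tcp [567.3 228.1  89.4] z [-0.493  0.135 -0.859] y [-0.223 -0.975 -0.026] j [-0.446  0.738  0.204  1.482 -0.402  1.432 -1.891] F [ 0.8  0.3 -0.9] g 0.998
```

View pics/w2.png

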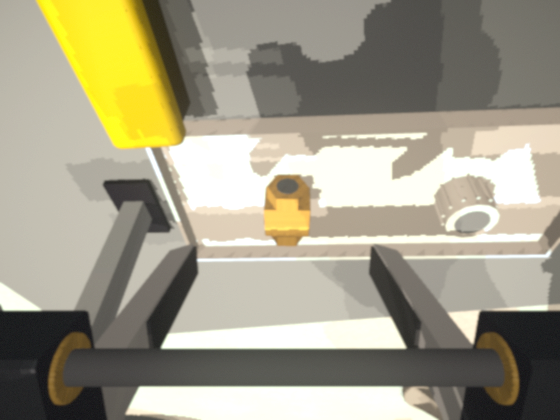

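>>> arm_command([
  [-10,2,-18,0,-1],
  [-10,2,-18,0,-1],
  [-10,1,-18,0,-1],
  [0,0,0,0,-1],
])

```text
time: 12.25
tool_pos: [0.5395, 0.2319, 0.0366]
eef_rot: [-0.042, 0.959, -0.105, -0.261]
wrist_force: [0.0, 0.1, 0.1]
grip_width: 0.999
```

```bash
python3 -c "
from h import *
log(); p,d,W,T=wrist('w3')"
```

```text
12.25 tcp [539.5 231.9  36.6] z [-0.491  0.136 -0.861] y [-0.224 -0.974 -0.026] j [-0.458  0.76   0.188  1.575 -0.418  1.316 -1.87 ] F [0.  0.1 0.1] g 0.999
```

View pics/w3.png

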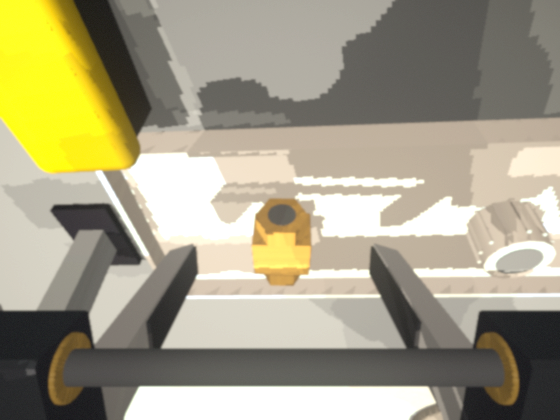

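```bash
cat >> h.py <<'E'
def tool(W,s=None):
    s=s or bot.state(); return (W-s['tool_pos']*1e3)@rot(s['eef_rot']).as_matrix()
E
python3 -c "
from h import *
W=np.load('pics/w3W.npy')*1e3; t=tool(W)
for uv in [(282,232),(282,258),(282,266),(258,255),(306,255),(282,205),(282,280),(185,260),(385,260)]: print(uv,W[uv[1],uv[0]].round(1),t[uv[1],uv[0]].round(1))
"
```

```text
(282, 232) [554.6 228.9  32. ] [15.1 -0.1 -2.4]
(282, 258) [531.2 234.3  32.1] [-5.6 -0.2  9.7]
(282, 266) [523.4 236.1  32.3] [-12.6  -0.2  13.6]
(258, 255) [536.8 247.4  32.1] [ -3.3 -14.1   8.8]
(306, 255) [532.1 219.9  32.4] [-2.4 13.7  7. ]
(282, 205) [554.9 229.4  12.2] [25.3 -0.2 14.6]
(282, 280) [507.4 239.9  31.8] [-26.5  -0.2  22.4]
(185, 260) [567.9 274.2  53.3] [  7.3 -47.8 -21. ]
(385, 260) [549.3 178.6  53. ] [  9.1  49.5 -24.7]
```

>>> arm_command([
  [-1,0,-2.5,0,-1],
  [0,0,0,0,1],
  [0,0,0,0,1],
  [0,0,0,0,1],
  [0,0,0,0,1],
  [0,0,0,0,1],
  [0,0,0,0,1],
], grip_force=40)

```text
time: 13.0
tool_pos: [0.5383, 0.2315, 0.0337]
eef_rot: [-0.042, 0.959, -0.106, -0.26]
wrist_force: [-0.6, 0.3, -0.5]
grip_width: 0.525
```

```bash
python3 -c "
from h import *
log()"
```

```text
13.0 tcp [538.3 231.5  33.7] z [-0.49   0.136 -0.861] y [-0.225 -0.974 -0.026] j [-0.458  0.761  0.188  1.58  -0.419  1.31  -1.868] F [-0.6  0.3 -0.5] g 0.525
```

>>> arm_command([
  [0,0,0,0,1],
  [0,0,0,0,1],
  [0,0,0,0,1],
  [0,0,0,0,1],
])

```text
time: 13.4
tool_pos: [0.5383, 0.2315, 0.0337]
eef_rot: [-0.042, 0.959, -0.106, -0.26]
wrist_force: [0.3, 0.1, 0.3]
grip_width: 0.183
```

```bash
python3 -c "
from h import *
log(); wrist('w4')"
```

```text
13.4 tcp [538.3 231.5  33.7] z [-0.49   0.136 -0.861] y [-0.225 -0.974 -0.026] j [-0.458  0.761  0.188  1.58  -0.419  1.31  -1.868] F [0.3 0.1 0.3] g 0.183
```

View pics/w4.png

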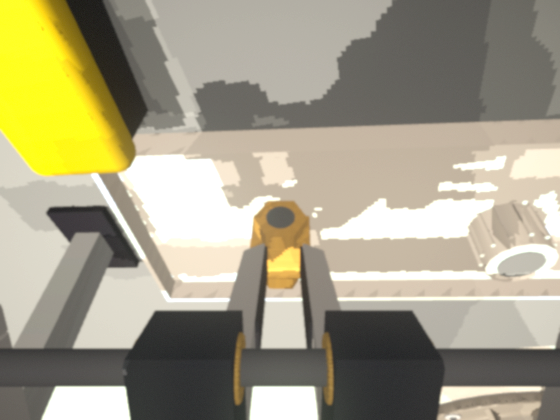

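```bash
python3 -c "
from h import *
W=np.load('pics/w4W.npy')*1e3; t=tool(W)
for uv in [(255,250),(245,270),(240,290),(312,252),(325,270),(282,250),(282,265),(264,252),(303,252),(270,250),(298,250),(252,300),(315,300),(258,238),(308,238)]: print(uv,W[uv[1],uv[0]].round(1),t[uv[1],uv[0]].round(1))
im=cv2.imread('pics/w4.png'); cv2.imwrite('pics/w4z.png',cv2.resize(im[190:330,200:370],None,fx=4.5,fy=4.2,interpolation=cv2.INTER_CUBIC))
"
```

```text
(255, 250) [555.8 241.9  40.9] [  9.2 -14.2 -13.3]
(245, 270) [568.1 241.2  61.1] [  9.4 -16.9 -36.9]
(240, 290) [577.6 238.7  76.9] [  9.8 -17.  -55.5]
(312, 252) [551.5 212.9  43.1] [  9.7  14.9 -17.1]
(325, 270) [560.3 206.   60.3] [  9.6  19.2 -37.1]
(282, 250) [541.2 231.2  31.8] [ 3.5 -0.3  0.1]
(282, 265) [527.2 234.5  32.1] [-9.  -0.4  7.2]
(264, 252) [553.8 237.5  41.3] [  8.1  -9.6 -13.4]
(303, 252) [548.7 218.   40.3] [  7.8  10.6 -12.7]
(270, 250) [542.9 237.7  32.2] [ 3.6 -7.  -0.1]
(298, 250) [539.8 222.4  32. ] [ 3.8  8.5 -0.6]
(252, 300) [579.2 232.7  82.8] [  9.3 -11.6 -62.2]
(315, 300) [574.1 209.   82.4] [  9.5  12.6 -62.5]
(258, 238) [545.3 244.5  24.5] [  8.2 -14.    6.3]
(308, 238) [539.1 216.8  23.9] [ 8.3 14.4  6. ]
```

View pics/w4z.png

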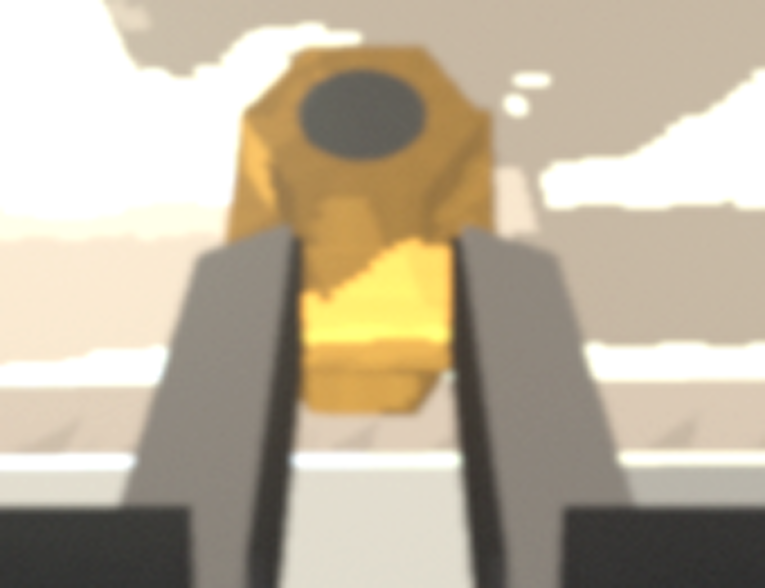

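```bash
python3 -c "
from h import *
s=bot.state()
p,d=bot.snapshot('side'); cal=bot.calibration('side'); W=cloud(d,cal)*1e3; np.save('pics/s4W.npy',W)
im=p[:,:,::-1].copy(); T=rot(s['eef_rot']).as_matrix()
for k in (25,-12,-31,-109):
    u,v=proj(s['tool_pos']+T[:,2]*k/1000,cal); print(k,u,v); cv2.circle(im,(int(round(u)),int(round(v))),1,(0,0,255) if k==25 else (0,255,0),-1)
cv2.imwrite('pics/s4.png',cv2.resize(im[180:400,230:450],None,fx=3.2,fy=2.7,interpolation=cv2.INTER_CUBIC))
t=tool(W,s)
m=(abs(t[...,1])<60)&(abs(t[...,0])<14)&(t[...,2]<15)&(t[...,2]>-70)&(W[...,2]>36)
print(m.sum(),np.percentile(t[m],[0,1,5,50,95,99,100],axis=0).round(1))
"
```

```text
25 352.77385110789044 344.1543235312219
-12 344.42237851113765 335.88436368977193
-31 339.93167388880994 331.43748962580094
-109 319.88550424668944 311.58697631875975
320 [[-11.5 -19.9 -69.8]
 [-10.8 -19.6 -68.7]
 [-10.5 -19.2 -62.4]
 [ -8.2 -12.7 -33.3]
 [  4.3  14.6 -11.6]
 [  8.5  17.4  -6.7]
 [  8.9  18.5  -3.7]]
```

View pics/s4.png

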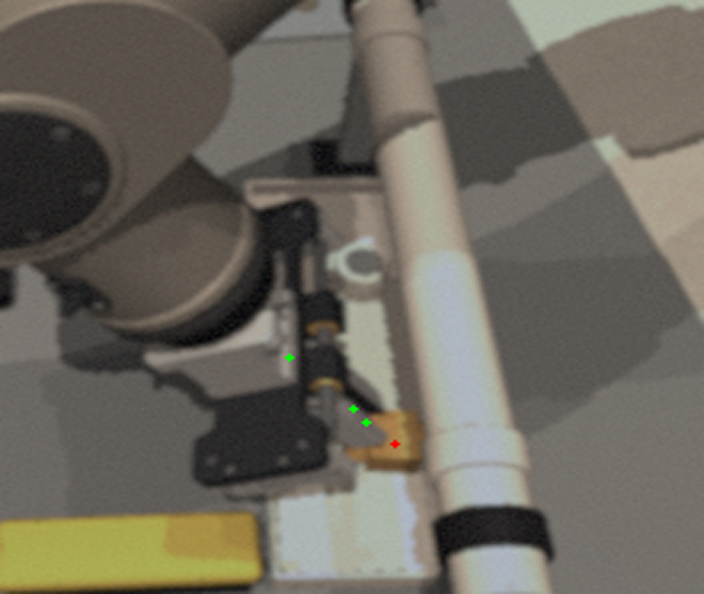

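```bash
python3 -c "
from h import *
W=np.load('pics/s4W.npy'); t=tool(W)
for v in range(324,346,2):
    print(v,[ (u,tuple(t[v,u].round(0).astype(int)),int(W[v,u,2])) for u in range(334,358,3)])
"
```

```text
324 [(334, (np.int64(-29), np.int64(-33), np.int64(-118)), 151), (337, (np.int64(-30), np.int64(-29), np.int64(-109)), 143), (340, (np.int64(-6), np.int64(7), np.int64(-43)), 73), (343, (np.int64(-10), np.int64(8), np.int64(-39)), 72), (346, (np.int64(-10), np.int64(15), np.int64(-25)), 59), (349, (np.int64(6), np.int64(43), np.int64(27)), 6), (352, (np.int64(0), np.int64(43), np.int64(30)), 6), (355, (np.int64(-4), np.int64(44), np.int64(35)), 4)]
326 [(334, (np.int64(-28), np.int64(-36), np.int64(-117)), 149), (337, (np.int64(1), np.int64(7), np.int64(-40)), 66), (340, (np.int64(-4), np.int64(6), np.int64(-38)), 68), (343, (np.int64(-9), np.int64(6), np.int64(-37)), 69), (346, (np.int64(-10), np.int64(11), np.int64(-26)), 60), (349, (np.int64(6), np.int64(39), np.int64(27)), 6), (352, (np.int64(0), np.int64(38), np.int64(28)), 8), (355, (np.int64(-4), np.int64(40), np.int64(34)), 5)]
328 [(334, (np.int64(-28), np.int64(-39), np.int64(-117)), 150), (337, (np.int64(-10), np.int64(-12), np.int64(-66)), 95), (340, (np.int64(0), np.int64(7), np.int64(-30)), 58), (343, (np.int64(-4), np.
[... 3186 characters left out ...]
, np.int64(-25)), 56), (346, (np.int64(-8), np.int64(-19), np.int64(-25)), 59), (349, (np.int64(-10), np.int64(-16), np.int64(-17)), 53), (352, (np.int64(-7), np.int64(-6), np.int64(5)), 32), (355, (np.int64(-12), np.int64(-6), np.int64(7)), 34)]
344 [(334, (np.int64(-29), np.int64(-66), np.int64(-120)), 153), (337, (np.int64(28), np.int64(2), np.int64(16)), 5), (340, (np.int64(4), np.int64(-19), np.int64(-24)), 52), (343, (np.int64(0), np.int64(-19), np.int64(-21)), 52), (346, (np.int64(-4), np.int64(-18), np.int64(-18)), 51), (349, (np.int64(-10), np.int64(-19), np.int64(-16)), 53), (352, (np.int64(-6), np.int64(-8), np.int64(7)), 30), (355, (np.int64(-11), np.int64(-8), np.int64(9)), 31)]
```

>>> arm_command([
  [0,0,0,0,-0.5],
  [0,0,0,0,-0.5],
  [0,0,0,0,-0.5],
  [0,0,0,0,-0.5],
  [0,0,0,0,-0.5],
  [0,0,0,0,-0.5],
  [0,0,0,0,-0.5],
])

```text
time: 14.2
tool_pos: [0.5383, 0.2315, 0.0337]
eef_rot: [-0.042, 0.959, -0.106, -0.26]
wrist_force: [0.1, 0.3, 0.3]
grip_width: 0.658
```

>>> arm_command([
  [-4,1,-7,0,-0.5],
  [-4,1,-7,0,-0.5],
  [-4,1,-7,0,-0.5],
  [0,0,0,0,-0.5],
])

```text
time: 14.6
tool_pos: [0.5248, 0.2346, 0.0115]
eef_rot: [-0.042, 0.959, -0.105, -0.261]
wrist_force: [0.4, 0.1, -0.5]
grip_width: 0.747
```

```bash
python3 -c "
from h import *
log(); p,d,W,T=wrist('w5'); t=tool(W*1e3)
im=cv2.imread('pics/w5.png'); cv2.imwrite('pics/w5z.png',cv2.resize(im[190:350,180:390],None,fx=3.7,fy=3.7,interpolation=cv2.INTER_CUBIC))
"
```

```text
14.6 tcp [524.8 234.6  11.5] z [-0.492  0.136 -0.86 ] y [-0.224 -0.974 -0.025] j [-0.464  0.775  0.179  1.615 -0.427  1.263 -1.86 ] F [ 0.4  0.1 -0.5] g 0.747
```

View pics/w5z.png

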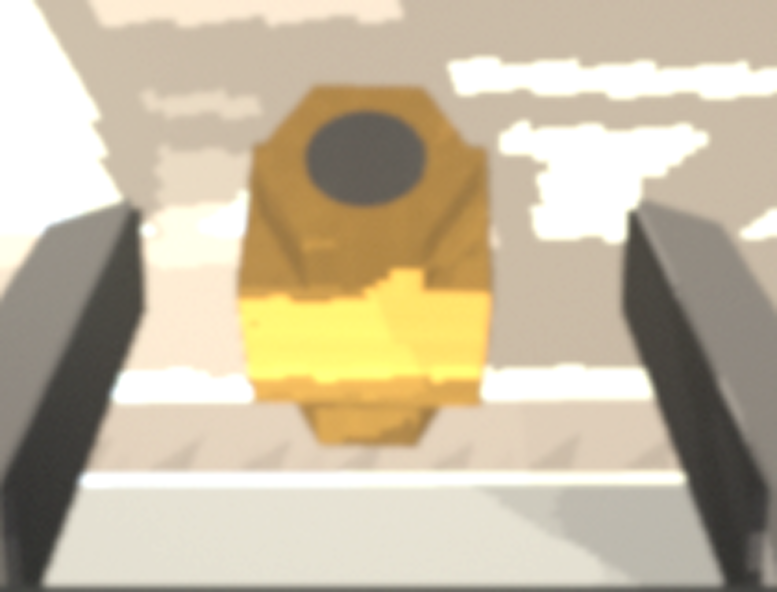

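>>> arm_command([
  [-2,1,-4,0,-0.5],
  [-2,1,-4,0,-0.5],
  [0,0,0,0,-0.5],
])

```text
time: 14.95
tool_pos: [0.5242, 0.2359, 0.0059]
eef_rot: [-0.043, 0.959, -0.106, -0.259]
wrist_force: [6.6, -4.6, 18.0]
grip_width: 0.75
```

>>> arm_command([
  [0,0,0,0,1],
  [0,0,0,0,1],
  [0,0,0,0,1],
  [0,0,0,0,1],
  [0,0,0,0,1],
  [0,0,0,0,1],
  [0,0,0,0,1],
])

```text
time: 15.65
tool_pos: [0.5224, 0.2364, 0.0058]
eef_rot: [-0.043, 0.959, -0.106, -0.26]
wrist_force: [-1.3, -2.6, 15.7]
grip_width: 0.356
```

```bash
python3 -c "
from h import *
log(); p,d,W,T=wrist('w6'); t=tool(W*1e3)
im=cv2.imread('pics/w6.png'); cv2.imwrite('pics/w6z.png',cv2.resize(im[190:350,180:390],None,fx=3.7,fy=3.7,interpolation=cv2.INTER_CUBIC))
"
```

```text
15.65 tcp [522.4 236.4   5.8] z [-0.49   0.137 -0.861] y [-0.225 -0.974 -0.027] j [-0.466  0.778  0.177  1.623 -0.431  1.25  -1.859] F [-1.3 -2.6 15.7] g 0.356
```

View pics/w6z.png

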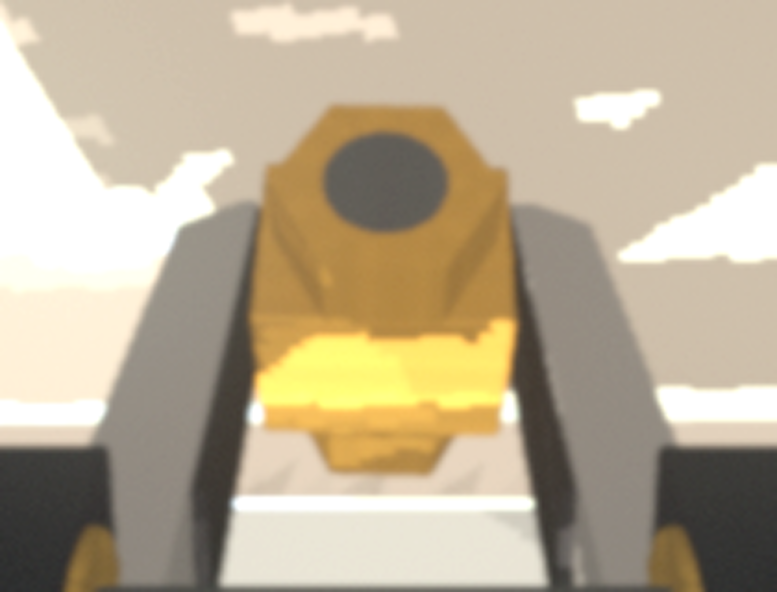

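>>> arm_command([
  [0,0,3,0,1],
  [5,-1,9,0,1],
  [10,-3,18,0,1],
  [15,-4,26,0,1],
  [15,-4,26,0,1],
  [15,-4,26,0,1],
  [15,-4,26,0,1],
  [15,-4,26,0,1],
  [10,-3,30,0,1],
  [10,-3,30,0,1],
])

```text
time: 16.7
tool_pos: [0.6328, 0.206, 0.2261]
eef_rot: [-0.042, 0.959, -0.106, -0.26]
wrist_force: [0.3, -0.6, -2.2]
grip_width: 0.359
```

```bash
python3 -c "
from h import *
log(); p,d,W,T=wrist('w7')
"
```

```text
16.7 tcp [632.8 206.  226.1] z [-0.49   0.136 -0.861] y [-0.225 -0.974 -0.026] j [-0.399  0.717  0.24   1.209 -0.383  1.724 -1.932] F [ 0.3 -0.6 -2.2] g 0.359
```

View pics/w7.png

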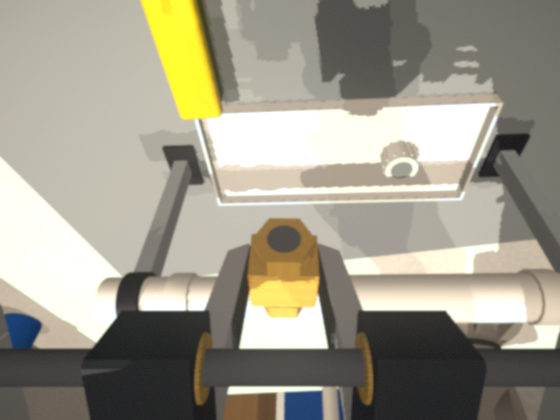

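```bash
python3 - <<'E'
from h import *
import io,contextlib
for n in('top','side'):
    W=np.load(f'pics/{n}W.npy').reshape(-1,3)*1e3
    m=(W[:,0]>450)&(W[:,0]<700)&(W[:,1]>-340)&(W[:,1]<-120)&(W[:,2]>74)&(W[:,2]<90)
    P=W[m]
    for yaw in np.arange(-7,0,.5):
        a=np.radians(yaw); Rm=np.array([[np.cos(a),-np.sin(a)],[np.sin(a),np.cos(a)]]); L=P[:,:2]@Rm
        q=[np.percentile(L[:,0],99.5)]+list(np.percentile(L[:,1],[.5,99.5])); 
        print(n,round(yaw,1),np.round(q,1),'w',round(q[2]-q[1],1))
E
python3 - <<'E'
import cv2
im=cv2.imread('pics/top0.png'); cv2.imwrite('pics/t0z.png',cv2.resize(im[190:330,320:410],None,fx=4,fy=4,interpolation=cv2.INTER_CUBIC))
E
```

```text
top -7.0 [ 665.  -226.6  -96.4] w 130.2
top -6.5 [ 663.3 -231.  -101.8] w 129.2
top -6.0 [ 661.4 -235.4 -107.3] w 128.0
top -5.5 [ 659.5 -239.8 -112.9] w 126.9
top -5.0 [ 657.8 -244.1 -118.3] w 125.9
top -4.5 [ 656.1 -249.  -123.8] w 125.2
top -4.0 [ 654.7 -254.1 -128.6] w 125.5
top -3.5 [ 652.9 -259.4 -133.1] w 126.3
top -3.0 [ 651.4 -264.9 -137.3] w 127.6
top -2.5 [ 649.8 -270.4 -141.5] w 128.9
top -2.0 [ 648.4 -275.8 -145.7] w 130.1
top -1.5 [ 646.9 -281.1 -149.8] w 131.4
top -1.0 [ 645.4 -286.5 -153.9] w 132.7
top -0.5 [ 643.9 -292.  -158. ] w 134.0
side -7.0 [ 664.2 -226.3  -94.7] w 131.6
side -6.5 [ 662.8 -230.9 -100.3] w 130.7
side -6.0 [ 661.3 -235.6 -105.7] w 129.8
side -5.5 [ 659.9 -240.  -111. ] w 128.9
side -5.0 [ 658.3 -244.3 -116.3] w 128.0
side -4.5 [ 656.6 -249.2 -121.6] w 127.6
side -4.0 [ 654.9 -254.2 -126.5] w 127.7
side -3.5 [ 653.3 -259.2 -131. ] w 128.2
side -3.0 [ 651.9 -264.4 -135.3] w 129.1
side -2.5 [ 650.4 -269.5 -139.5] w 129.9
side -2.0 [ 648.9 -275.  -143.9] w 131.1
side -1.5 [ 647.5 -280.4 -148.2] w 132.2
side -1.0 [ 646.1 -285.8 -152.5] w 133.3
side -0.5 [ 644.4 -291.1 -156.6] w 134.6
```

View pics/t0z.png

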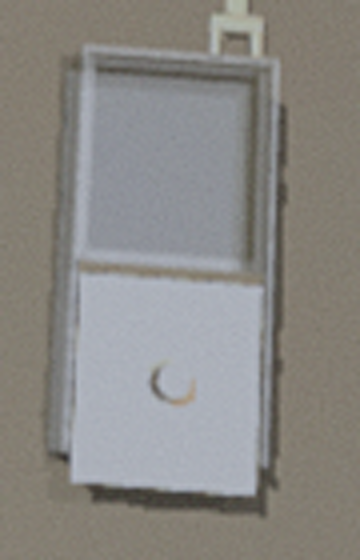

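>>> arm_command([
  [-4,-30,0,1,1],
  [-4,-40,0,1,1],
  [-4,-40,0,1,1],
  [-4,-40,0,1,1],
  [-4,-40,0,1,1],
  [-4,-40,0,1,1],
  [-4,-40,0,1,1],
  [-4,-40,0,1.5,1],
  [-4,-40,0,0,1],
  [-4,-40,0,0,1],
  [-5,-36,0,0,1],
  [-1,-12,0,0,1],
  [0,0,0,0,1],
])

```text
time: 18.05
tool_pos: [0.5856, -0.2337, 0.2248]
eef_rot: [-0.023, 0.964, -0.036, -0.263]
wrist_force: [-0.1, 0.2, -1.3]
grip_width: 0.357
```

```bash
python3 -c "
from h import *
log(); p,d,W,T=wrist('w8')
"
```

```text
18.05 tcp [ 585.6 -233.7  224.8] z [-0.505  0.063 -0.861] y [-0.082 -0.996 -0.025] j [ 0.05   0.702  0.338  1.262 -0.093  1.732 -1.265] F [-0.1  0.2 -1.3] g 0.357
```

View pics/w8.png

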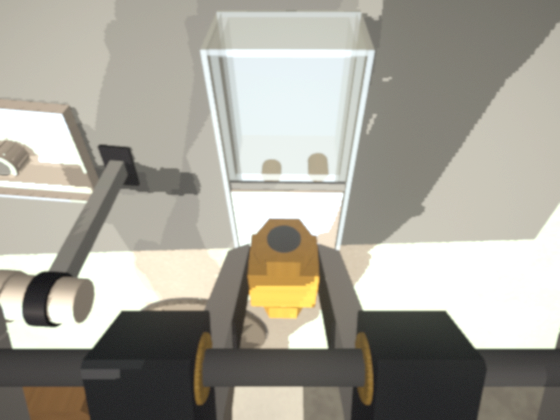

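>>> arm_command([
  [0,1,-38,0,1],
  [0,0,-38,0,1],
  [0,0,-38,0,1],
  [0,0,-38,0,1],
  [0,0,-35,0,1],
  [0,0,0,0,1],
])

```text
time: 18.7
tool_pos: [0.5845, -0.2272, 0.0335]
eef_rot: [-0.024, 0.963, -0.033, -0.266]
wrist_force: [-1.2, 0.0, -1.9]
grip_width: 0.356
```

```bash
python3 -c "
from h import *
log(); p,d,W,T=wrist('w9')
p,d=bot.snapshot('side'); cv2.imwrite('pics/s9.png',cv2.resize(p[100:260,200:420,::-1],None,fx=3.5,fy=3.5,interpolation=cv2.INTER_CUBIC))
"
```

```text
18.7 tcp [ 584.5 -227.2   33.5] z [-0.511  0.064 -0.857] y [-0.076 -0.997 -0.029] j [ 0.06   0.875  0.297  1.382 -0.129  1.448 -1.272] F [-1.2  0.  -1.9] g 0.356
```

View pics/w9.png

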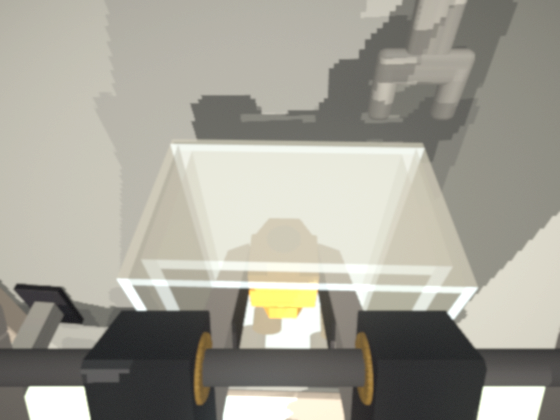

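View pics/s9.png

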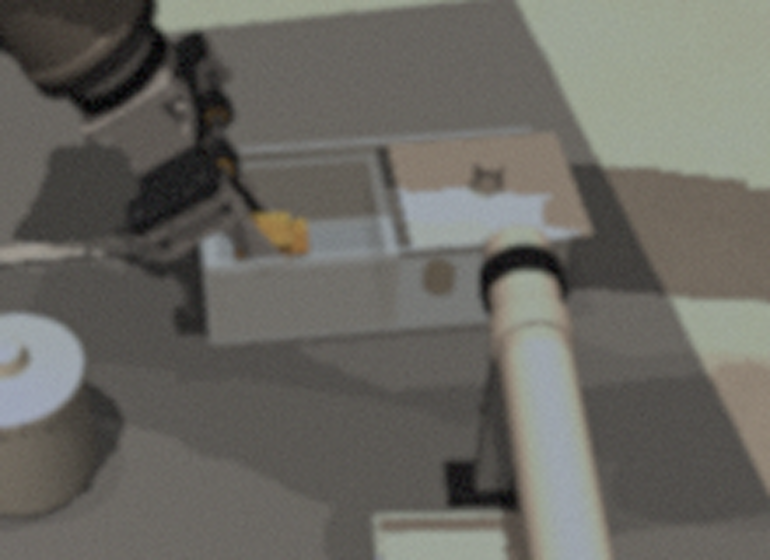

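>>> arm_command([
  [0,-1,-8,0,1],
  [0,-1,-6,0,1],
  [0,-1,-4,0,1],
  [0,0,0,0,1],
])

```text
time: 19.2
tool_pos: [0.5862, -0.2337, 0.0196]
eef_rot: [-0.023, 0.964, -0.034, -0.263]
wrist_force: [-0.1, -0.6, -2.1]
grip_width: 0.362
```

>>> arm_command([
  [0,0,-3,0,1],
  [0,0,0,0,1],
])

```text
time: 19.4
tool_pos: [0.586, -0.2337, 0.017]
eef_rot: [-0.023, 0.964, -0.034, -0.263]
wrist_force: [-2.1, -0.3, 0.3]
grip_width: 0.357
```

>>> arm_command([
  [0,1,-3,0,1],
  [0,1,-2,0,1],
  [0,0,-2,0,1],
  [0,0,0,0,1],
])

```text
time: 19.8
tool_pos: [0.5848, -0.2332, 0.0138]
eef_rot: [-0.022, 0.964, -0.036, -0.264]
wrist_force: [-18.4, 2.2, 42.1]
grip_width: 0.363
```

>>> arm_command([
  [0,0,3,0,1],
  [0,0,0,0,1],
])

```text
time: 20.0
tool_pos: [0.5848, -0.2331, 0.0142]
eef_rot: [-0.022, 0.964, -0.035, -0.264]
wrist_force: [-13.1, -2.6, 14.5]
grip_width: 0.359
```

```bash
python3 -c "
from h import *
log()
p,d=bot.snapshot('top'); cv2.imwrite('pics/t10.png',cv2.resize(p[170:330,310:420,::-1],None,fx=3.7,fy=3.7,interpolation=cv2.INTER_CUBIC))
p,d=bot.snapshot('side'); cv2.imwrite('pics/s10.png',cv2.resize(p[100:260,200:420,::-1],None,fx=3.5,fy=3.5,interpolation=cv2.INTER_CUBIC))
"
```

```text
20.0 tcp [ 584.8 -233.1   14.2] z [-0.507  0.062 -0.86 ] y [-0.08  -0.996 -0.025] j [ 0.067  0.897  0.296  1.385 -0.132  1.419 -1.271] F [-13.1  -2.6  14.5] g 0.359
```

View pics/s10.png

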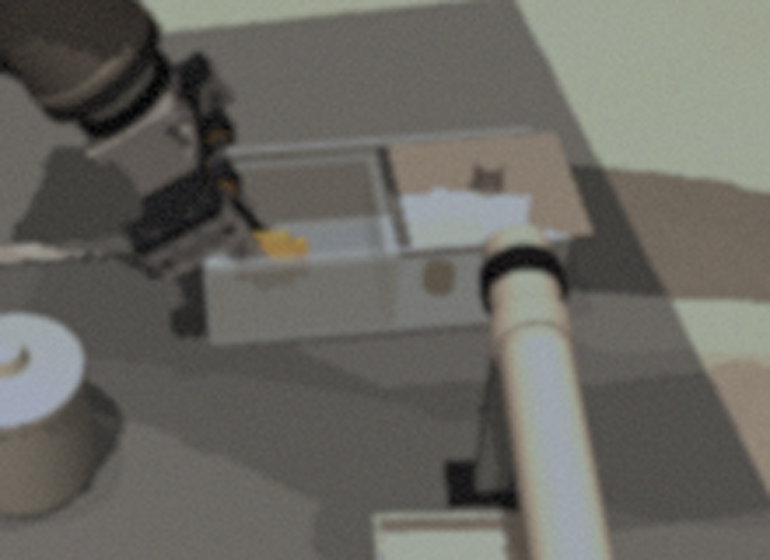

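View pics/t10.png

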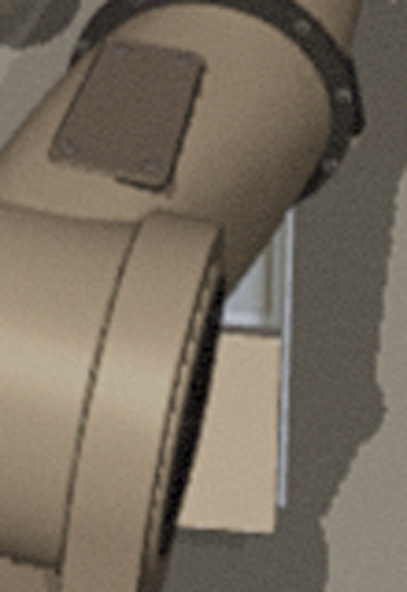

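>>> arm_command([
  [-6,0,5,0,1],
  [-7,0,0,0,1],
  [0,0,-2,0,1],
  [0,0,-3,0,1],
  [0,0,-3,0,1],
  [0,0,0,0,1],
])

```text
time: 20.7
tool_pos: [0.5732, -0.2312, 0.0089]
eef_rot: [-0.023, 0.964, -0.034, -0.263]
wrist_force: [-0.8, 0.0, -1.6]
grip_width: 0.356
```

```bash
python3 -c "
from h import *
log()"
```

```text
20.7 tcp [ 573.2 -231.2    8.9] z [-0.506  0.063 -0.86 ] y [-0.078 -0.997 -0.027] j [ 0.066  0.886  0.294  1.421 -0.13   1.392 -1.267] F [-0.8  0.  -1.6] g 0.356
```

>>> arm_command([
  [0,0,-1,0,1],
  [0,0,0,0,-0.1],
  [0,0,0,0,-0.1],
  [0,0,0,0,-0.1],
  [0,0,0,0,-0.1],
  [0,0,0,0,-0.1],
])

```text
time: 21.3
tool_pos: [0.5734, -0.2315, 0.0088]
eef_rot: [-0.023, 0.964, -0.034, -0.263]
wrist_force: [0.7, 0.4, -0.0]
grip_width: 0.556
```

>>> arm_command([
  [4,0,12,0,-0.1],
  [8,0,20,0,-0.1],
  [0,0,40,0,-0.1],
  [0,0,40,0,-0.1],
  [0,0,40,0,-0.1],
  [0,0,40,0,-0.1],
])

```text
time: 21.9
tool_pos: [0.5854, -0.2315, 0.2035]
eef_rot: [-0.023, 0.964, -0.034, -0.262]
wrist_force: [0.2, -0.3, -1.2]
grip_width: 0.549
```

```bash
python3 -c "
from h import *
log(); wrist('w11')"
```

```text
21.9 tcp [ 585.4 -231.5  203.5] z [-0.504  0.062 -0.861] y [-0.078 -0.997 -0.026] j [ 0.048  0.714  0.334  1.286 -0.096  1.695 -1.266] F [ 0.2 -0.3 -1.2] g 0.549
```

View pics/w11.png

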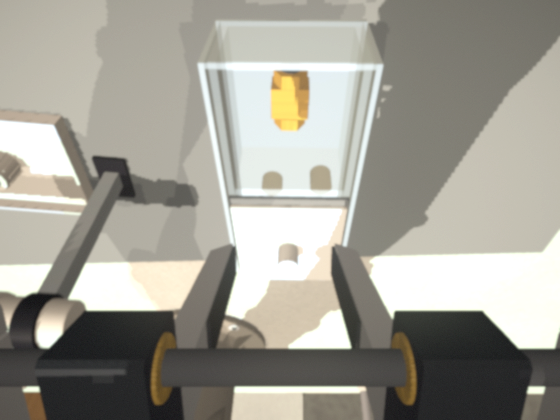

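>>> arm_command([
  [3,40,5,0,-0.6],
  [3,40,0,0,-0.6],
  [3,40,0,0,-0.6],
  [3,40,0,0,-0.6],
  [4,40,0,0,-0.6],
  [4,40,0,0,-0.6],
  [4,42,0,0,-0.6],
  [4,42,0,0,-0.6],
  [0,0,-8,0,-0.6],
  [-15,2,-26,0,-0.6],
  [-15,2,-26,0,-0.6],
  [-15,2,-26,0,-0.6],
  [0,0,0,0,-0.6],
])

```text
time: 23.25
tool_pos: [0.5657, 0.0987, 0.1179]
eef_rot: [-0.023, 0.963, -0.034, -0.265]
wrist_force: [1.4, -0.4, 0.1]
grip_width: 0.806
```

```bash
python3 - <<'E'
from h import *
log(); p,d,W,T=wrist('w12'); W=W*1e3; L=tray(W)
m=(L[...,2]>12)&(L[...,2]<42)&(abs(L[...,0])<45)&(L[...,1]<-30)&(L[...,1]>-110); s=L[m]
print(m.sum(),np.percentile(s,[1,50,99],axis=0).round(1), cv2.minEnclosingCircle(s[s[:,2]>33][:,:2].astype(np.float32)))
t=tool(W)[m]; k=s[:,2]>33; print('tool',np.percentile(t[k],[1,50,99],axis=0).round(1))
E
```

```text
23.25 tcp [565.7  98.7 117.9] z [-0.509  0.062 -0.858] y [-0.078 -0.997 -0.026] j [-0.329  0.691  0.223  1.505 -0.263  1.497 -1.668] F [ 1.4 -0.4  0.1] g 0.806
1860 [[-17.8 -84.6  12.4]
 [  7.8 -65.9  35.3]
 [ 17.3 -47.9  37.4]] ((-2.1674156188964844, -65.49449920654297), 18.750669479370117)
tool [[-21.3 -15.6  92.9]
 [ -5.1   1.   99.9]
 [  8.8  17.4 110.3]]
```

View pics/w12.png

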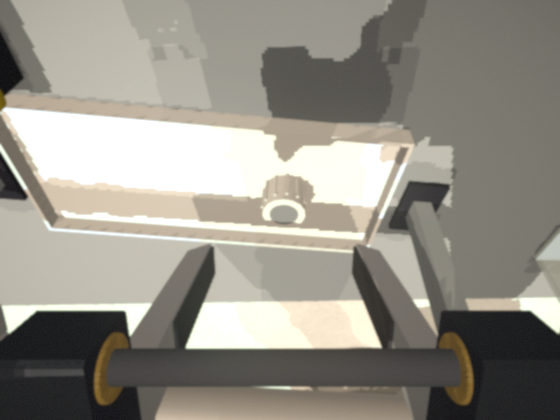

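>>> arm_command([
  [-15,2,-26,0,-0.6],
  [-15,2,-26,0,-0.6],
  [-15,1,-26,0,-0.6],
  [-10,1,-17,0,-0.6],
  [-5,0,-9,0,-0.6],
  [-3,0,-4,0,-0.6],
  [0,0,0,0,-0.6],
])

```text
time: 24.0
tool_pos: [0.5062, 0.1044, 0.0123]
eef_rot: [-0.023, 0.964, -0.034, -0.262]
wrist_force: [0.1, -0.6, -0.5]
grip_width: 0.797
```

```bash
python3 -c "
from h import *
log(); wrist('w13')
im=cv2.imread('pics/w13.png'); cv2.imwrite('pics/w13z.png',cv2.resize(im[190:350,180:390],None,fx=3.7,fy=3.7,interpolation=cv2.INTER_CUBIC))"
```

```text
24.0 tcp [506.2 104.4  12.3] z [-0.504  0.063 -0.861] y [-0.078 -0.997 -0.027] j [-0.344  0.733  0.192  1.702 -0.289  1.252 -1.642] F [ 0.1 -0.6 -0.5] g 0.797
```

View pics/w13z.png

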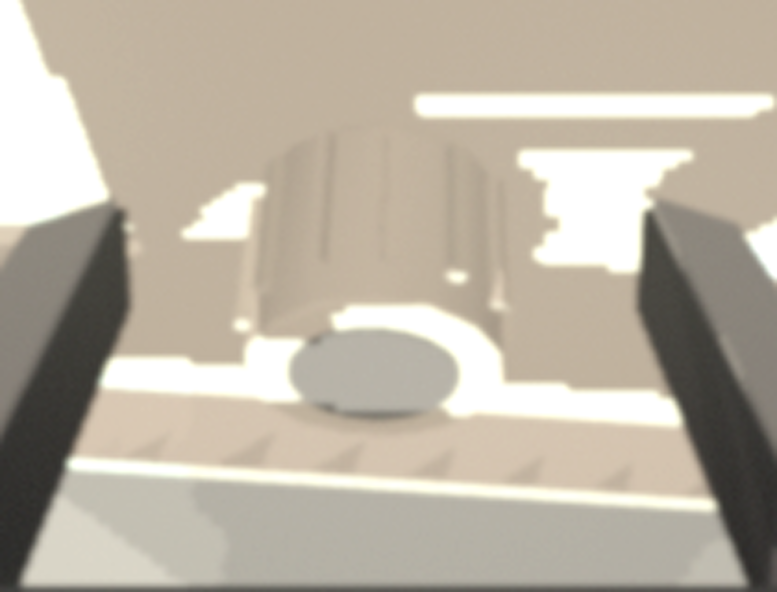

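>>> arm_command([
  [-4,0,-3,0,-0.6],
  [0,0,0,0,0.6],
  [0,0,0,0,0.6],
  [0,0,0,0,0.6],
  [0,0,0,0,0.6],
  [0,0,0,0,0.6],
  [0,0,0,0,0.6],
  [0,0,0,0,0.6],
  [0,0,0,0,0.6],
], grip_force=25)

```text
time: 24.95
tool_pos: [0.5013, 0.1045, 0.0088]
eef_rot: [-0.023, 0.964, -0.034, -0.263]
wrist_force: [0.2, 0.2, 2.2]
grip_width: 0.378
```

```bash
python3 -c "
from h import *
log(); wrist('w14')
im=cv2.imread('pics/w14.png'); cv2.imwrite('pics/w14z.png',cv2.resize(im[190:350,180:390],None,fx=3.7,fy=3.7,interpolation=cv2.INTER_CUBIC))"
```

```text
24.95 tcp [501.3 104.5   8.8] z [-0.505  0.063 -0.861] y [-0.078 -0.997 -0.026] j [-0.345  0.733  0.191  1.714 -0.29   1.242 -1.641] F [0.2 0.2 2.2] g 0.378
```

View pics/w14z.png

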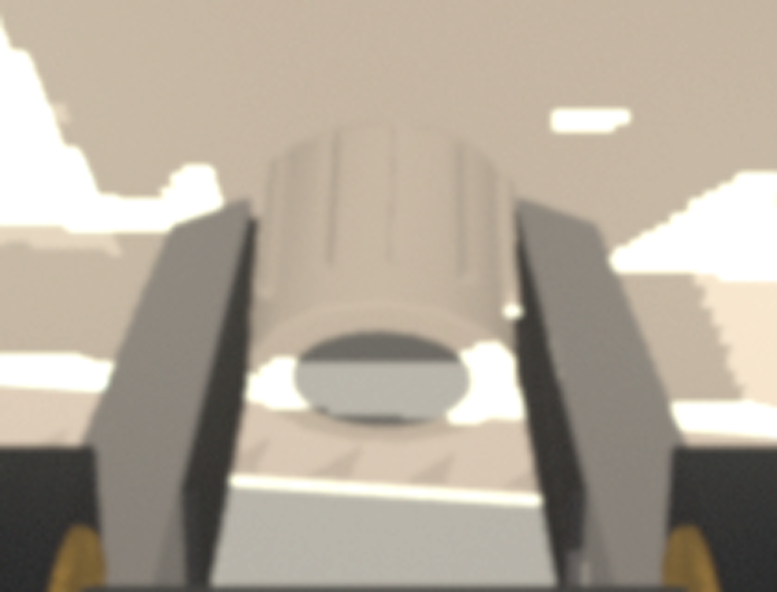

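```bash
python3 - <<'E'
from h import *
W=np.load('pics/w11W.npy')*1e3; O=np.array([535.9,-227.8]); a=np.radians(-4.4); Rm=np.array([[np.cos(a),-np.sin(a)],[np.sin(a),np.cos(a)]])
L=W.copy(); L[...,:2]=(W[...,:2]-O)@Rm
for v in range(60,140,8): print(v,L[v,290].round(1))
for u in range(264,316,6): print(u,L[105,u].round(1))
print('knob',L[250,288].round(1),L[262,288].round(1),'walls',L[66,290].round(1),L[190,290].round(1),L[200,290].round(1))
s=L[60:140,262:316].reshape(-1,3); s=s[(s[:,2]>14)&(s[:,2]<40)&(s[:,0]<88)&(abs(s[:,1])<40)]; print(len(s),np.percentile(s,[1,50,99],axis=0).round(1),cv2.minAreaRect(s[:,:2].astype(np.float32)))
E
```

```text
60 [105.1  -1.6  80.8]
68 [100.9  -1.7  83.8]
76 [69.5 -1.4 32.6]
84 [62.6 -1.4 33.1]
92 [55.2 -1.5 33.2]
100 [48.  -1.6 34.2]
108 [39.3 -1.7 32.9]
116 [30.5 -1.8 32.2]
124 [22.4 -1.9 33.1]
132 [-5.1 -1.9  6.5]
264 [27.4 23.9  8.5]
270 [27.  18.1  7.6]
276 [41.7 11.  32.2]
282 [42.   5.5 32.6]
288 [42.4  0.1 33. ]
294 [42.8 -5.3 33.6]
300 [ 43.3 -10.6  34.4]
306 [ 43.  -16.   33.8]
312 [ 26.9 -23.1   6.5]
knob [-92.2  -2.1  94.8] [-96.1  -2.4 107.3] walls [102.5  -1.7  84.1] [-24.5  -3.1  73.8] [-33.6  -3.3  78.2]
2100 [[ 17.  -18.   20.4]
 [ 49.5  -1.5  32.7]
 [ 70.5  15.1  34.4]] ((43.514686584472656, -1.3842315673828125), (33.99187469482422, 55.654117584228516), 89.58576965332031)
```

>>> arm_command([
  [0,0,3,0,0.6],
  [5,-1,9,0,0.6],
  [10,-2,18,0,0.6],
  [15,-2,26,0,0.6],
  [15,-2,26,0,0.6],
  [15,-2,26,0,0.6],
  [15,-2,26,0,0.6],
  [15,-2,26,0,0.6],
  [10,-2,30,0,0.6],
  [5,-2,30,0,0.6],
])

```text
time: 26.0
tool_pos: [0.607, 0.0871, 0.2304]
eef_rot: [-0.023, 0.964, -0.034, -0.263]
wrist_force: [0.5, -0.4, -0.5]
grip_width: 0.381
```

>>> arm_command([
  [-5,-35,0,0,0.6],
  [-5,-35,0,0,0.6],
  [-10,-35,0,0,0.6],
  [-10,-35,0,0,0.6],
  [-10,-35,0,0,0.6],
  [-10,-35,0,0,0.6],
  [-12,-35,0,0,0.6],
  [-12,-35,0,0,0.6],
  [-11.5,-35,0,0,0.6],
  [0,0,0,0,0.6],
])

```text
time: 27.0
tool_pos: [0.5184, -0.233, 0.23]
eef_rot: [-0.022, 0.964, -0.038, -0.263]
wrist_force: [0.6, -0.1, -0.4]
grip_width: 0.376
```

```bash
python3 -c "
from h import *
log(); p,d,W,T=wrist('w15'); t=tool(W*1e3); t=t[(abs(t[...,1])<16)&(t[...,2]>-30)&(t[...,2]<25)&(abs(t[...,0])<40)]; print(np.percentile(t,[2,50,98],axis=0).round(1))"
```

```text
27.0 tcp [ 518.4 -233.   230. ] z [-0.505  0.063 -0.861] y [-0.085 -0.996 -0.023] j [ 0.035  0.588  0.353  1.445 -0.062  1.659 -1.254] F [ 0.6 -0.1 -0.4] g 0.376
[[-20.1 -14.8 -29.8]
 [ 10.9   0.4 -23.3]
 [ 21.3  15.3 -10.2]]
```

View pics/w15.png

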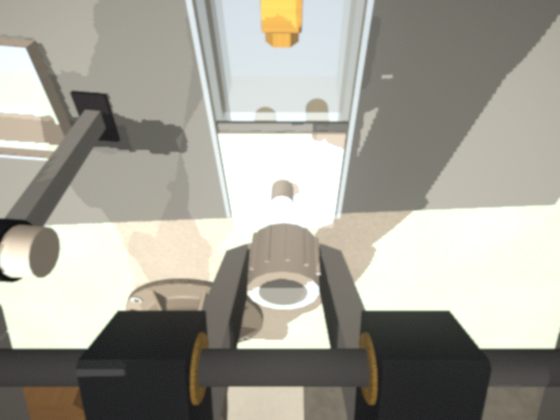

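>>> arm_command([
  [3,4,-35,0,0.6],
  [0,0,-38,0,0.6],
  [0,0,-38,0,0.6],
  [0,0,-38,0,0.6],
  [0,0,-26,0,0.6],
  [0,0,0,0,0.6],
])

```text
time: 27.65
tool_pos: [0.5233, -0.2218, 0.0509]
eef_rot: [-0.023, 0.964, -0.033, -0.264]
wrist_force: [-0.7, 0.2, 0.2]
grip_width: 0.38
```

```bash
python3 -c "
from h import *
log(); wrist('w16')"
```

```text
27.65 tcp [ 523.3 -221.8   50.9] z [-0.508  0.063 -0.859] y [-0.077 -0.997 -0.028] j [ 0.047  0.769  0.307  1.553 -0.109  1.378 -1.262] F [-0.7  0.2  0.2] g 0.38
```

View pics/w16.png

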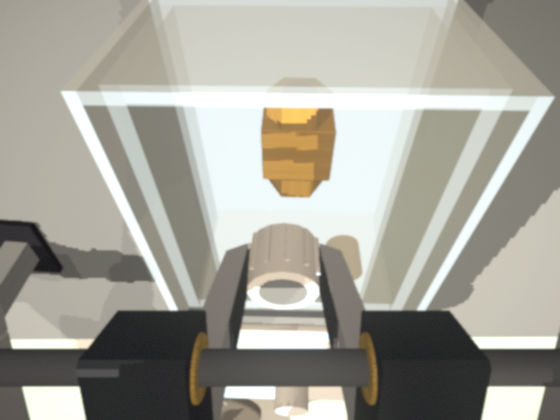

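>>> arm_command([
  [0,0,-10,0,0.6],
  [0,0,-10,0,0.6],
  [0,0,-8,0,0.6],
  [0,0,0,0,0.6],
])

```text
time: 28.1
tool_pos: [0.5233, -0.2232, 0.0249]
eef_rot: [-0.023, 0.964, -0.034, -0.263]
wrist_force: [0.0, -0.3, -1.1]
grip_width: 0.381
```

```bash
python3 -c "
from h import *
log()"
```

```text
28.1 tcp [ 523.3 -223.2   24.9] z [-0.506  0.063 -0.86 ] y [-0.078 -0.997 -0.027] j [ 0.053  0.8    0.301  1.56  -0.116  1.339 -1.261] F [ 0.  -0.3 -1.1] g 0.381
```

>>> arm_command([
  [-2,-2,-3,0,0.6],
  [0,0,-2,0,0.6],
  [0,0,0,0,0.6],
])

```text
time: 28.4
tool_pos: [0.5227, -0.2258, 0.021]
eef_rot: [-0.023, 0.964, -0.034, -0.262]
wrist_force: [4.4, -0.8, -1.1]
grip_width: 0.382
```

>>> arm_command([
  [1,0,-1,0,0.6],
  [0,0,-1,0,0.6],
  [0,0,0,0,0.6],
  [0,0,0,0,-0.1],
  [0,0,0,0,-0.1],
  [0,0,0,0,-0.1],
  [0,0,0,0,-0.1],
  [0,0,0,0,-0.1],
])

```text
time: 29.2
tool_pos: [0.5227, -0.2255, 0.0187]
eef_rot: [-0.023, 0.964, -0.034, -0.263]
wrist_force: [-0.0, 0.1, -0.6]
grip_width: 0.551
```

>>> arm_command([
  [4,0,12,0,-0.1],
  [8,0,20,0,-0.1],
  [0,0,40,0,-0.1],
  [0,0,40,0,-0.1],
  [0,0,40,0,-0.1],
  [0,0,40,0,-0.1],
])

```text
time: 29.8
tool_pos: [0.5348, -0.2255, 0.2134]
eef_rot: [-0.023, 0.964, -0.034, -0.262]
wrist_force: [0.2, -0.6, 0.6]
grip_width: 0.551
```

```bash
python3 -c "
from h import *
log(); wrist('w17')"
```

```text
29.8 tcp [ 534.8 -225.5  213.4] z [-0.504  0.062 -0.861] y [-0.078 -0.997 -0.026] j [ 0.03   0.622  0.344  1.425 -0.075  1.647 -1.262] F [ 0.2 -0.6  0.6] g 0.551
```

View pics/w17.png

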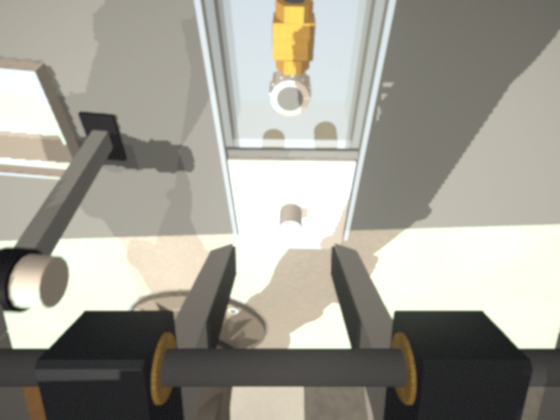

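```bash
python3 - <<'E'
from h import *
W=np.load('pics/w17W.npy')*1e3; O=np.array([535.9,-227.8]); a=np.radians(-4.4); Rm=np.array([[np.cos(a),-np.sin(a)],[np.sin(a),np.cos(a)]])
L=W.copy(); L[...,:2]=(W[...,:2]-O)@Rm
m=(L[...,2]>104)&(L[...,2]<112)&(abs(L[...,1])<25)&(L[...,0]<-70)&(L[...,0]>-140); s=L[m]; w=W[m]
print(m.sum(),np.percentile(s,[1,50,99],axis=0).round(1),'world',w.mean(0).round(1),cv2.minEnclosingCircle(w[:,:2].astype(np.float32)))
m=(L[...,2]>80)&(L[...,2]<87)&(abs(L[...,1])<56)&(L[...,0]<-30)&(L[...,0]>-180); s=L[m]; print('lid',np.percentile(s,[1,50,99],axis=0).round(1),cv2.minAreaRect(s[:,:2].astype(np.float32)))
for v in range(75,125,5): print(v,L[v,290].round(1))
E
```

```text
293 [[-112.4  -12.2  104.1]
 [-100.5   -1.7  107. ]
 [ -91.8    8.1  108.3]] world [ 435.1 -222.1  106.8] ((433.93536376953125, -221.94918823242188), 11.524928092956543)
lid [[-164.5  -54.9   81.1]
 [ -85.3   -0.    83.1]
 [ -38.8   53.8   84.4]] ((-100.57462310791016, -0.15570831298828125), (112.009033203125, 133.91290283203125), 89.65130615234375)
75 [13.   0.9 29.3]
80 [12.3  0.8 37. ]
85 [ 7.6  0.7 37. ]
90 [ 3.2  0.6 37.6]
95 [-1.7  0.6 37.5]
100 [-7.   0.5 36.9]
105 [-11.7   0.5  37.5]
110 [-17.    0.4  37.3]
115 [-22.9   0.3  36.4]
120 [-22.8   0.2  44.9]
```

>>> arm_command([
  [-29,0,-20,0,0],
  [-29,0,-20,0,0],
  [-14,1,-25,0,0],
  [-14,2,-25,0,0],
  [-13,1,-22,0,0],
  [0,0,0,0,0],
], grip_force=8)

```text
time: 30.45
tool_pos: [0.4337, -0.221, 0.0977]
eef_rot: [-0.024, 0.963, -0.035, -0.265]
wrist_force: [0.1, -0.8, -0.5]
grip_width: 0.504
```

```bash
python3 -c "
from h import *
log(); p,d,W,T=wrist('w18'); W=W*1e3; m=(W[...,2]>104)&(W[...,2]<111)&(abs(W[...,0]-435)<18)&(abs(W[...,1]+222)<18); print(m.sum(),W[m].mean(0),tool(W)[m].mean(0))"
```

```text
30.45 tcp [ 433.7 -221.    97.7] z [-0.508  0.064 -0.859] y [-0.079 -0.997 -0.027] j [ 0.04   0.598  0.33   1.755 -0.063  1.342 -1.246] F [ 0.1 -0.8 -0.5] g 0.504
843 [ 435.52368061 -222.0922598   106.70365144] [-3.78569122  0.44040444 -6.68983803]
```

View pics/w18.png

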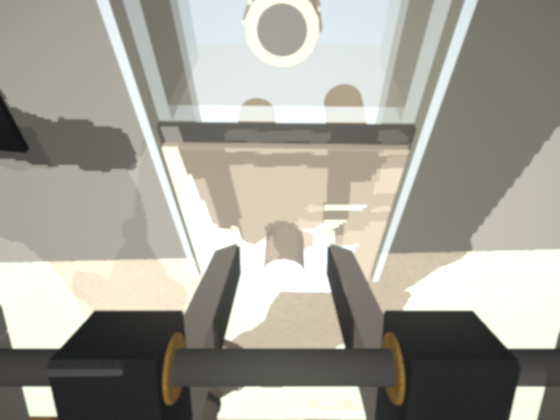

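>>> arm_command([
  [-5,0,-7,0,0],
  [-1,0,-2,0,0.4],
  [0,0,0,0,0.7],
  [0,0,0,0,0.7],
  [0,0,0,0,0.7],
  [0,0,0,0,0.7],
  [0,0,0,0,0.7],
], grip_force=8)

```text
time: 31.2
tool_pos: [0.4302, -0.2215, 0.09]
eef_rot: [-0.023, 0.964, -0.034, -0.262]
wrist_force: [2.3, 0.4, 5.0]
grip_width: 0.234
```

```bash
python3 -c "
from h import *
log()"
```

```text
31.2 tcp [ 430.2 -221.5   90. ] z [-0.504  0.062 -0.861] y [-0.078 -0.997 -0.026] j [ 0.042  0.601  0.329  1.769 -0.063  1.321 -1.245] F [2.3 0.4 5. ] g 0.234
```

>>> arm_command([
  [5,-0.4,0,0,0.7],
  [15,-1.2,0,0,0.7],
  [20,-1.5,0,0,0.7],
  [20,-1.5,0,0,0.7],
  [20,-1.5,0,0,0.7],
  [20,-1.5,0,0,0.7],
  [15,-1.2,0,0,0.7],
  [0,0,0,0,0.7],
])

```text
time: 32.0
tool_pos: [0.5463, -0.23, 0.0889]
eef_rot: [-0.023, 0.964, -0.034, -0.263]
wrist_force: [0.6, -0.0, -1.4]
grip_width: 0.233
```

```bash
python3 -c "
from h import *
log(); wrist('w19')"
```

```text
32.0 tcp [ 546.3 -230.    88.9] z [-0.505  0.062 -0.861] y [-0.077 -0.997 -0.027] j [ 0.052  0.759  0.315  1.474 -0.104  1.464 -1.26 ] F [ 0.6 -0.  -1.4] g 0.233
```

View pics/w19.png

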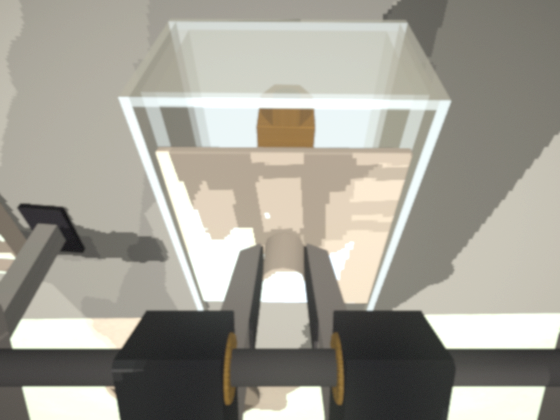

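>>> arm_command([
  [10,-0.8,0,0,0.7],
  [8,-0.6,0,0,0.7],
  [2,-0.2,0,0,0.7],
  [0,0,0,0,0.7],
])

```text
time: 32.45
tool_pos: [0.565, -0.2319, 0.0896]
eef_rot: [-0.023, 0.964, -0.034, -0.263]
wrist_force: [-0.7, -0.4, -1.2]
grip_width: 0.23
```

```bash
python3 -c "
from h import *
log(); wrist('w20')"
```

```text
32.45 tcp [ 565.  -231.9   89.6] z [-0.505  0.062 -0.861] y [-0.078 -0.997 -0.026] j [ 0.055  0.785  0.314  1.42  -0.11   1.492 -1.263] F [-0.7 -0.4 -1.2] g 0.23
```

View pics/w20.png

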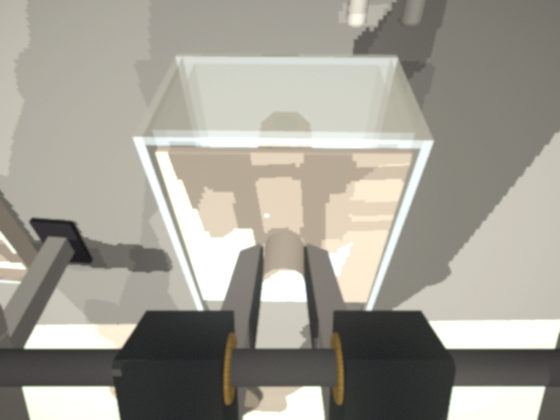

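>>> arm_command([
  [1,0,0,0,0.7],
  [0,0,0,0,0.7],
  [0,0,0,0,0.3],
  [0,0,0,0,0.3],
  [0,0,0,0,0.3],
  [0,0,0,0,0.2],
])

```text
time: 33.1
tool_pos: [0.5658, -0.2319, 0.0898]
eef_rot: [-0.023, 0.964, -0.034, -0.263]
wrist_force: [-0.1, 0.1, 0.2]
grip_width: 0.388
```

```bash
cat > lidchk.py <<'E'
from h import *
import sys
W=np.load(f'pics/{sys.argv[1]}W.npy')*1e3; O=np.array([535.9,-227.8]); a=np.radians(-4.4); Rm=np.array([[np.cos(a),-np.sin(a)],[np.sin(a),np.cos(a)]])
L=W.copy(); L[...,:2]=(W[...,:2]-O)@Rm
m=(abs(L[...,1])<50)&(abs(L[...,0]-34)<60)&(L[...,2]>65)&(L[...,2]<92)&(np.hypot(L[...,0]-34,L[...,1])>18); s=L[m]
A=np.c_[s[:,:2]-[34,0],np.ones(len(s))]; c=np.linalg.lstsq(A,s[:,2],rcond=None)[0]; print('lid plane slope',c[:2].round(4),'z',c[2].round(1),len(s))
k=L[(abs(L[...,1])<16)&(abs(L[...,0]-34)<18)&(L[...,2]>97)&(L[...,2]<108)]; print('knob top n',len(k),np.median(k,0).round(1) if len(k) else '',(cv2.minEnclosingCircle(k[:,:2].astype(np.float32)) if len(k) else ''))
E
python3 -c "
from h import *
log(); wrist('w21')"; python3 lidchk.py w20; python3 lidchk.py w21
```

```text
33.1 tcp [ 565.8 -231.9   89.8] z [-0.505  0.062 -0.861] y [-0.078 -0.997 -0.026] j [ 0.055  0.786  0.314  1.418 -0.111  1.493 -1.263] F [-0.1  0.1  0.2] g 0.388
lid plane slope [-0.0171  0.0055] z 82.9 19983
knob top n 1622 [ 39.1  -2.  105.9] ((39.88484573364258, -0.07412558048963547), 19.26612091064453)
lid plane slope [-0.0404  0.0007] z 80.6 19969
knob top n 1278 [ 38.2  -2.  104.1] ((37.73548126220703, 2.9502463340759277), 17.721372604370117)
```

View pics/w21.png

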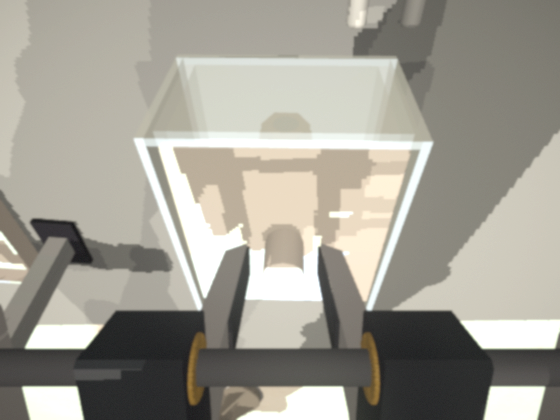

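>>> arm_command([
  [0,0,0,0,0.7],
  [0,0,0,0,0.7],
  [0,0,0,0,0.7],
  [0,0,0,0,0.7],
  [2,-0.2,0,0,0.7],
  [2,-0.2,0,0,0.7],
  [0,0,0,0,0.7],
], grip_force=5)

```text
time: 33.85
tool_pos: [0.5701, -0.2322, 0.0896]
eef_rot: [-0.023, 0.964, -0.034, -0.263]
wrist_force: [-0.8, 0.4, -1.4]
grip_width: 0.23
```

>>> arm_command([
  [0,0,0,0,0.3],
  [0,0,0,0,0.3],
  [0,0,0,0,0.3],
  [0,0,0,0,0.3],
])

```text
time: 34.25
tool_pos: [0.5698, -0.2323, 0.0898]
eef_rot: [-0.023, 0.964, -0.034, -0.263]
wrist_force: [0.4, 0.4, -0.1]
grip_width: 0.35
```

```bash
python3 -c "
from h import *
log(); wrist('w22')"; python3 lidchk.py w22
```

```text
34.25 tcp [ 569.8 -232.3   89.8] z [-0.505  0.062 -0.861] y [-0.078 -0.997 -0.026] j [ 0.056  0.792  0.313  1.406 -0.112  1.499 -1.264] F [ 0.4  0.4 -0.1] g 0.35
lid plane slope [-0.001   0.0007] z 78.1 18239
knob top n 1102 [ 40.8  -1.9 101.9] ((41.367401123046875, 2.0039196014404297), 17.0777645111084)
```

>>> arm_command([
  [0,0,0,0,0],
  [0,0,0,0,0],
  [0,0,0,0,0],
  [5,-0.5,9,0,0],
  [10,-1,17,0,0],
  [15,-2,26,0,0],
  [15,-2,26,0,0],
  [10,0,35,0,0],
  [0,0,40,0,0],
  [0,0,0,0,0],
])

```text
time: 35.3
tool_pos: [0.6268, -0.2387, 0.2487]
eef_rot: [-0.022, 0.965, -0.034, -0.259]
wrist_force: [0.5, -0.4, 0.3]
grip_width: 0.497
```

```bash
python3 -c "
from h import *
log(); wrist('w23')
for n in('top','side'):
    p,d=bot.snapshot(n); cv2.imwrite(f'pics/{n}23.png',cv2.convertScaleAbs(p[:,:,::-1],alpha=1.3)); 
    W0=np.load(f'pics/{n}W.npy')*1e3; W=cloud(d,bot.calibration(n))*1e3
    dd=abs(W[...,2]-W0[...,2])>6; cv2.imwrite(f'pics/{n}diff.png',dd.astype(np.uint8)*255)
"; python3 lidchk.py w23; python3 - <<'E'
from h import *
W=np.load('pics/w23W.npy')*1e3; m=(W[...,2]>97)&(W[...,2]<106)&(abs(W[...,0]-572)<22)&(abs(W[...,1]+231)<22); s=W[m]; print(len(s),cv2.minEnclosingCircle(s[:,:2].astype(np.float32)))
E
```

```text
35.3 tcp [ 626.8 -238.7  248.7] z [-0.499  0.06  -0.865] y [-0.078 -0.997 -0.024] j [ 0.063  0.758  0.34   1.109 -0.107  1.822 -1.266] F [ 0.5 -0.4  0.3] g 0.497
lid plane slope [-0.0005  0.0011] z 78.1 8844
knob top n 369 [ 38.8  -2.2 101.9] ((36.89461135864258, -2.484445571899414), 11.043890953063965)
369 ((572.4953002929688, -233.10763549804688), 11.043941497802734)
```

View pics/w23.png

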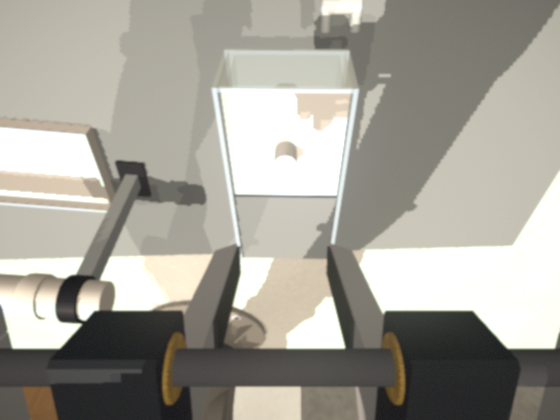

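View pics/side23.png

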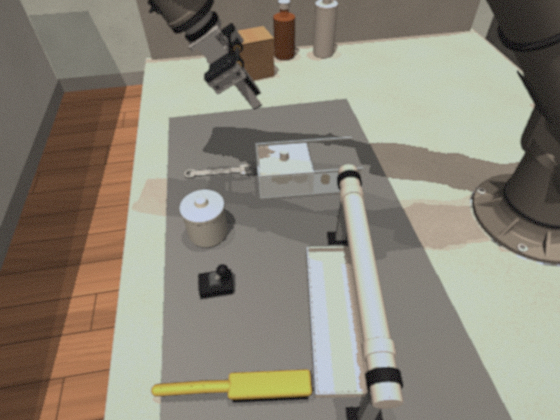

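```bash
python3 -c "
from h import *
st(); print(bot.job_done())"
```

```text
35.45 tcp [ 624.8 -237.8  242.8] z [-0.505  0.063 -0.861] y [-0.078 -0.997 -0.027] j [ 0.063  0.762  0.338  1.116 -0.108  1.818 -1.266] F [ 0.4 -0.  -0.3] g 0.501
the job is handed in; nothing more can be done
None
```

I put the coupling and the cap in the bay and slid the lid along its guides until it dropped home. I handed the job in at 35.5 s with the arm clear of everything; no verdict was reported.

**How it was done**
- The moves have no tilt command. I pushed the arm against its outer reach limit until the hand had leaned over about 30°. I then turned the lean to the tray's +x side and worked at that tilt throughout.
- I set each fitting down from a low height: about 2 mm for the coupling and about 9 mm for the cap.
- I gripped the lid by its knob and slid it about 140 mm. At the first release its rear edge was still on the deck, so I moved it 4 mm further and it dropped in.

**Last checks**
- **Lid:** it is level within 0.002 rad, with its top at 78.1 mm, the deck's height.
- **Fittings:** the coupling and cap were seen lying in the bay, the cap upright. I checked this before the lid went over them.
- **Bystanders:** by eye in the last side picture the canister, brush, spanner and switch look unmoved; I did not measure them.

**What disagreed or went wrong**
- **Fingertips:** they lie about 7 mm behind the reported TCP, not 25 mm ahead as stated. The first attempt on the coupling closed above it, and the second touched the tray floor at about 20 N.
- **Box contact:** while I lowered the coupling, something touched the box with about 46 N at the wrist. From the geometry it was the fingers on the end wall. I backed off and placed it 12 mm further in. If that contact was the gripper's body rather than the fingers, it would be over the 40 N limit.
- **Lid position:** the knob measures about 3.8 mm from my estimate of the recess centre. The dropped lid has only about 2 mm of play, so I put most of that down to my estimate of where the box stands.

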